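# Scrub out the tall sauce canister

## Task

Scrub out the tall narrow steel canister with the long brush: first lay the brush, bristles down, in the sloping steel rest and let go of it, so that you can take it again by the end of its handle. Then, inside the canister, make three strokes down until you feel the brush's springy end press lightly on the strainer at the bottom, drawing it up close to the mouth between strokes, without ramming it. Finally lay the brush back in the sloping rest, bristles down, and let go; leave the other things on the counter where they are.

Things in the scene. Friction and masses are not known exactly. Their poses are not given: they have to be found in the camera images.
- brush: Straight brush 230 mm long, 75-120 g, lying on the counter, level on its head (axis at 20 mm), bristles to about -y. Origin on its axis; own +y runs to the handle's end, -y to the bristles, z up as it lies. Dark wooden handle y = 10 to 120 mm, 18 mm wide (x), 14 thick (z); thin neck y = -10 to 10; solid white head, 40 mm diameter, y = -85 to -10; end tuft to y = -110. Centre of mass about y = -15.
- brush_tip (a point): Tip of the end tuft, on the brush's axis at its y = -110 mm. The tuft, 22 mm diameter, is springy: pressed, it slides back into the head along the brush by up to 12 mm, at about 0.7 N per mm, then it is hard. (This point does not move with it.)
- brush_end (a point): Free end of the wooden handle; on the brush's axis at its y = +120 mm.
- rest: Fixed steel rest: a 90 degree V trough 105 mm long, its sides 40 mm wide, sloping at 45 degrees on a base plate 90 x 150 mm; low end to its own -y, closed by a foot plate, high end to +y. Origin on the counter under its middle, z up. The brush head lies in the V, the handle stands out free beyond the high end. A brush let go there stays, or slides down to the foot plate.
- rest_foot (a point): Where the brush's tip lies when it is down on the foot plate: the rest's own (0, -60, 40) mm. From here the axis of the lying brush runs up at 45 degrees, along the rest's (0, 1, 1).
- canister: Fixed tall narrow steel canister. Inside diameter 56 mm, outside 66 mm at the rim, rim 115 mm above the counter; origin on its axis at the counter. Low black collar 92 mm across, with a strap 130 x 30 mm along its x, 6 mm high. Its bottom is a fixed strainer disc, 76 to 98 mm below the rim: how deep differs from run to run and has to be felt.
- canister_mouth (a point): Centre of the canister's mouth, at rim height, 115 mm.
- pot: Bystander: wide low open steel pot, 90 mm diameter, 65 mm high, origin under its centre.
- shaker: Bystander: clear jar, 60 mm diameter, 100 mm high.
- scraper: Bystander: spatula lying flat, about 250 mm long.
- weight: Bystander: steel weight with a stub handle, 56 mm diameter, 50 mm high.
- can: Bystander: can, 72 mm diameter, 90 mm high.
- bowl: Bystander: steel bowl, 130 mm diameter, 50 mm high.
Things that resemble listed ones, but are neither listed nor needed, are in the scene too. Leave any brown look-alike of the rest alone.

How it is judged (in metres and radians):
On the way, in this order (a step that is already met when the one before it is completed fails the run):
1. the brush lies in the sloping rest, bristles down, released (x of brush_tip in the frame of rest between -0.015 and 0.015 m and y of brush_tip in the frame of rest between -0.085 and -0.03 m and z of brush_tip in the frame of rest between 0.015 and 0.075 m and x of brush_end in the frame of rest between -0.035 and 0.035 m and angle between brush's own y axis and vertical between 0.61 and 0.96 rad and linear speed of brush below 0.02 m/s and contact force between the fingers and brush below 0.1 N), for 0.2 s.
2. stroke 1: the end tuft is pressed on the strainer, over 1.2 N (horizontal distance between brush_tip and canister below 0.025 m and z of brush_tip in the frame of canister below 0.055 m and contact force between tuft_c0 and anything else above 1.2 N), for 0.1 s.
3. the brush is drawn up: its tip inside, less than 45 mm below the rim (horizontal distance between brush_tip and canister below 0.025 m and z of brush_tip in the frame of canister between 0.07 and 0.115 m).
4. stroke 2: the end tuft is pressed on the strainer, over 1.2 N (all of step 2), for 0.1 s.
5. the brush is drawn up: its tip inside, less than 45 mm below the rim (all of step 3).
6. stroke 3: the end tuft is pressed on the strainer, over 1.2 N (all of step 4), for 0.1 s.
At the end, for the whole second after the job is handed in: the brush lies still in the sloping rest, bristles down, untouched by the fingers: tip within 15 mm and handle end within 35 mm sideways of the trough's middle line, tip (measured level) at most 25 mm below to 30 mm above the foot point, axis 35 to 55 degrees from vertical (all of step 1).
It fails at once if the end tuft is rammed: more than 20 N on it (contact force between tuft_c0 and anything else above 20 N).
It fails at once if the brush bears on the canister with more than 25 N (contact force between brush and canister above 25 N).
It fails at once if a bystander is moved more than 30 mm (distance of any of pot, shaker, scraper, weight, can, bowl from where it was at the start of the episode above 0.03 m).
It also fails if it takes over 72 s, if anything falls off the work surface, if the arm or the gripper's body presses on something with over 40 N, if the wrist force passes 120 N, or if a joint passes its speed limit or range.

## Robot

A 7-joint arm with a two-finger parallel gripper is mounted at the origin on the work surface. World frame = base frame: x ahead of the robot, y to its left, z up, the work surface at z = 0. Lengths are in mm, angles in rad, forces in N, time in s.
With the tool pointing down it reaches from about 400 to 875 mm from the base axis. Payload 4.4 kg.
Tool frame: the origin (TCP) lies midway between the tips of the shut fingers; the grasp point (between the pads) lies behind it (ctrl.grip_point_offset is the x of the grasp point in the tool frame, in mm); x points along the fingers, z is the direction in which the jaws open and shut, and the axes are right-handed (so a half turn about x gives the same grasp; the last joint's range is limited). The gripper opens to 85 mm and grips with 20 to 120 N. Pads are 22 mm wide; open, the fingers measure 114 mm over their backs; the gripper's body (76 mm by 85 mm) begins 54 mm behind the grasp point. The pads swing forward as they close: fully open they stand 13 mm farther back than shut.
Start: joints at [-1.26, 0.628, 0.038, 1.517, -0.027, 0.996, -0.02], TCP at [239.143, 604.424, 231.313] pointing down, gripper open.
Joint ranges: [-3.06, 3.06], [-0.37, 2.12], [-1.25, 1.32], [0.18, 2.47], [-1.1, 4.24], [0.23, 1.98], [-2.94, 2.94]. Speed limits (rad/s): [2.57, 2.57, 3.14, 3.14, 3.14, 3.14, 3.14].

## Interface

Orientations are given as [roll, pitch, yaw] about the fixed x, y, z axes, in that order (R = Rz(yaw) Ry(pitch) Rx(roll)).
In Python, from cell import status, eyes, ctrl gives the robot as it stands. The module is installed in compiled form; this text tells all that it offers.
- The arm moves only by the tool apply_moves, never from a script. Its argument "targets" is a list of rows, each a list of 3 entries, a list of its own where there are three numbers: the shift along the tool's x, y, z in mm, then the turn about the tool's x in degrees, then the finger opening in mm, from 0 to 85.4. In form: [[[dx, dy, dz], roll, claw], ...]. A call has 1 to 10 rows; each row shifts and turns the pose as measured when the row begins, along the tool's axes as they then stand; what a row does not reach is not made up. A row lasts 1/8 s, in which the tool goes at most 62.5 mm and 10.7 degrees, less where a joint would pass 70% of its speed; a pose out of reach is approached as far as the arm can. A call is refused whole if a number of a shift passes 62.5 or a number of a turn 10.7, either way. A call with a gripper value outside its range is refused whole. The fingers move at their own pace and stop on an object; the grip force is fixed at half the most. Time passes only in rows, so rows that do not move let the fingers close. It gives the time, the measured TCP pose, the force and the opening at its end, in the units of the state.
- status.read_state(): the state, without advancing time (a new reading comes with each control period).
- eyes.get_image(name): name is "scene" or "top" or "wrist"; returns (picture, depth): 384x512x3 uint8, blue, green, red; 384x512 float32, mm along the optical axis (not along the pixel's ray), 0 where there is no reading.
- eyes.camera_params(name): a dict with "fx", "fy", "cx", "cy" (pixels), "dist" ([k1, k2, p1, p2, k3] as OpenCV has them; the pictures are not rectified), "R" (3x3) and "t" (3): a world point X has camera coordinates R X + t. Camera axes: x right, y down, z forward; pixel columns grow to the right and rows downward; lengths in mm; the calibration is good to about 2 mm. A picture is of the moment at which its call begins: read the wrist's pose just before it. camera_params takes no time and is no camera call; for the wrist camera it gives the pose at the moment of the call.
- ctrl.finish_job(): hands the job in, once; it reports no verdict.
The state is a dict: "clock": time; "qpos": joint angles; "qd": joint speeds; "tau": joint torques, N m; "eef_pos": TCP position; "tool_rot": TCP orientation; "force": force on the tool from outside, world axes, zero at the start; "torque": the same for the moment, N m; "width": finger opening in mm.
Only numpy, scipy, OpenCV 4.12 (cv2) and the standard library are available. Lean on these libraries where they do the work, as an engineer would, in place of code of your own. Each camera call takes 0.05 s, during which the arm holds its last target.

## Working session

There is one attempt and no reset: what is moved stays moved. The work goes in short steps, Python scripts to look and compute and a tool call to move; the robot and the scene stay as the last step left them, time stands still between calls to the robot, and variables do not carry over. Pictures are saved under pics/ and viewed, and the job is handed in when it is done.

Besides the shell and the picture viewer there is one more tool, called after "Emit:" as name([rows], argument=value, ...), one row to a line, values as JSON. apply_moves: Moves the arm, as the interface text tells. Its arguments: {"type":"object","properties":{"targets":{"type":"array"}},"required":["targets"]}

```bash
mkdir -p pics; ls
python3 - <<'E'
from cell import status, eyes, ctrl
import cv2, numpy as np
s=status.read_state(); print(s); print(ctrl.grip_point_offset)
for n in ["scene","top","wrist"]:
    p=eyes.camera_params(n); im,d=eyes.get_image(n)
    cv2.imwrite(f"pics/{n}0.png",im); np.save(f"pics/{n}0.npy",d); np.save(f"pics/{n}0_p.npy",p,allow_pickle=True)
    print(n,p)
E
```

```text
pics
{'clock': 0.0, 'qpos': array([-1.25979793,  0.62934158,  0.03844806,  1.51836914, -0.02697572,
        0.99626611, -0.02000455]), 'qd': array([-1.90939993e-03,  4.29623877e-05,  2.19960266e-04,  6.09995066e-04,
        5.69273499e-05, -1.47092819e-03, -1.05409843e-03]), 'tau': array([-7.91095208e-04, -5.63406622e+01,  1.22577868e+00, -1.93439770e+01,
        1.09732113e-02,  1.05170891e-02, -5.38415904e-06]), 'eef_pos': array([238.9214152 , 603.83664271, 230.39176837]), 'tool_rot': array([-3.11576203,  1.56893032, -1.9217604 ]), 'force': array([-0.80974691, -0.57863963, -0.92271718]), 'torque': array([-0.00180871,  0.0578431 ,  0.04824047]), 'width': 85.02092089758902}
-18.700000000000003
scene {'fx': 438.1603990781101, 'fy': 438.1603990781101, 'cx': 250.18027061432034, 'cy': 195.92536392928776, 'dist': array([-0.14034491,  0.        ,  0.        ,  0.        ,  0.        ]), 'R': array([[-0.32068552,  0.94710727,  0.01219071],
       [ 0.50482184,  0.18179182, -0.84386412],
       [-0.80144601, -0.26446086, -0.53641843]]), 't': array([ 187.53417387, -192.43006155, 1620.19640015])}
top {'fx': 376.7550795492132, 'fy': 376.7550795492132, 'cx': 258.74003497985683, 'cy': 189.04653550283427, 'dist': array([-0.12402883,  0.        ,  0.        ,  0.        ,  0.        ]), 'R': array([[ 0.00534863, -0.9997756 ,  0.02049718],
       [-0.98743869, -0.00851726, -0.15777293],
       [ 0.1579121 , -0.01939584, -0.98726266]]), 't': array([ -32.25555257,  586.50295634, 1000.6519338 ])}
wrist {'fx': 318.68158581213373, 'fy': 318.68158581213373, 'cx': 254.07240664762995, 'cy': 189.12538717736135, 'dist': array([-0.02336539,  0.        ,  0.        ,  0.        ,  0.        ]), 'R': array([[ 0.36894256,  0.92945108, -0.00144057],
       [ 0.88784359, -0.3519672 ,  0.29639982],
       [ 0.2749821 , -0.11063351, -0.95506286]]), 't': array([-650.98134272,  -38.79281813,  380.36548156])}
```

View pics/scene0.png

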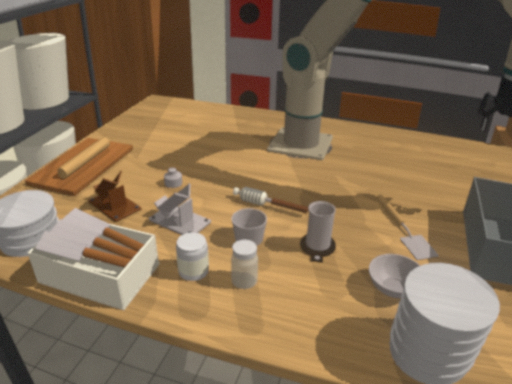

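View pics/top0.png

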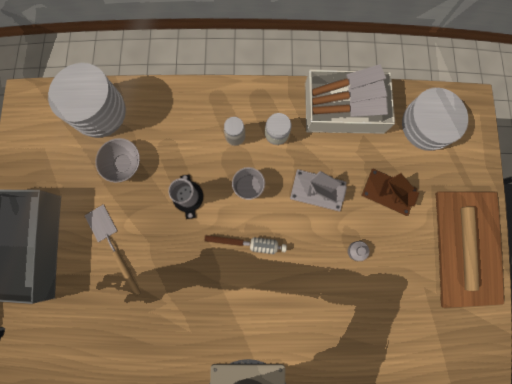

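View pics/wrist0.png

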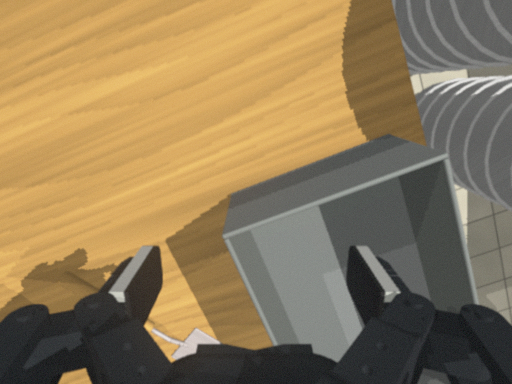

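Top view: brush at about (245,243) px, grey rest (319,190), brown look-alike (390,192), canister (184,193), pot (249,184), weight (359,251), bowl (118,160), scraper (112,245). The grey one is the steel rest. I'll look closer.

Run:
```python
import cv2
im=cv2.imread('pics/top0.png')
a=cv2.resize(im[160:265,160:360],None,fx=4,fy=4,interpolation=cv2.INTER_CUBIC)
cv2.imwrite('pics/top0c.png',a)
im=cv2.imread('pics/scene0.png')
cv2.imwrite('pics/scene0c.png',cv2.resize(im[160:260,80:360],None,fx=2.85,fy=2.85,interpolation=cv2.INTER_CUBIC))
im=cv2.imread('pics/top0.png')
cv2.imwrite('pics/top0r.png',cv2.resize(im[162:218,280:355],None,fx=10,fy=10,interpolation=cv2.INTER_CUBIC))
```

```text
(no output)
```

View pics/top0c.png

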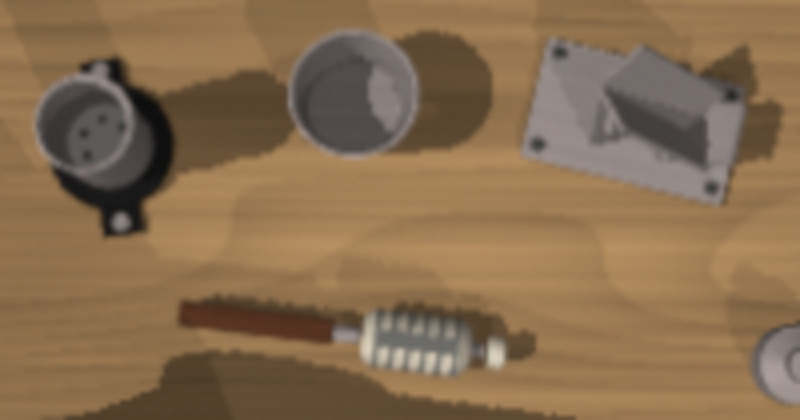

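View pics/scene0c.png

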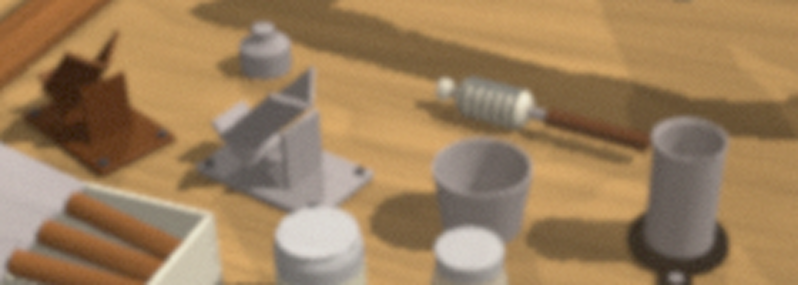

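View pics/top0r.png

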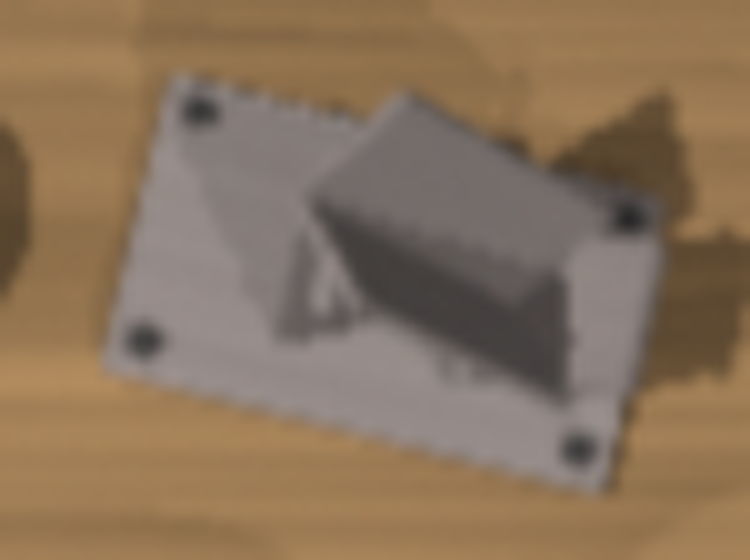

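```bash
cat > h.py <<'E'
import numpy as np, cv2
def ray(p,uv):
    K=np.array([[p['fx'],0,p['cx']],[0,p['fy'],p['cy']],[0,0,1]])
    n=cv2.undistortPoints(np.array(uv,float).reshape(-1,1,2),K,p['dist']).reshape(-1,2)
    return np.c_[n,np.ones(len(n))]
def at_z(p,uv,z):
    d=ray(p,uv)@p['R']; c=-p['R'].T@p['t']
    return c+d*((np.asarray(z)-c[2])/d[:,2])[:,None]
def at_depth(p,uv,dep):
    d=ray(p,uv); return (d*np.asarray(dep)[:,None]-p['t'])@p['R']
def proj(p,X):
    K=np.array([[p['fx'],0,p['cx']],[0,p['fy'],p['cy']],[0,0,1]])
    return cv2.projectPoints(np.array(X,float).reshape(-1,1,3),cv2.Rodrigues(p['R'])[0],p['t'],K,p['dist'])[0].reshape(-1,2)
def load(n): return cv2.imread(f'pics/{n}.png'),np.load(f'pics/{n}.npy'),np.load(f'pics/{n}_p.npy',allow_pickle=True).item()
def cloud(n):
    im,d,p=load(n); v,u=np.mgrid[0:384,0:512]; uv=np.c_[u.ravel(),v.ravel()]
    X=at_depth(p,uv,d.ravel()).reshape(384,512,3); X[d==0]=np.nan
    return im,X
E
python3 - <<'E'
from h import *
im,d,p=load('top0')
np.set_printoptions(precision=1,suppress=True)
c=at_z(p,[(297.5,169.2),(346.3,182.5),(340.5,211.2),(290.5,198.5)],[4]*4); print(c, c.mean(0))
for i in range(4): print(np.linalg.norm(c[i]-c[(i+1)%4]))
X=cloud('top0')[1]
print('plate z',X[200,300],X[205,330])
print('table',X[260,200],X[225,300],X[150,200])
# rest along: (from top crop4 coords /4+160)
f=lambda x,y:(x/4+160,y/4+160)
print('brush end, tip',at_z(p,[f(180,314),f(505,353)],[20,20]), 'neck',at_z(p,[f(346,335)],[20]))
# canister rim edges: crop x 36..134,y 73..173
print('can rim',at_z(p,[f(36,123),f(134,123),f(85,73),f(85,173)],[115]*4))
print('collar', at_z(p,[f(122,221),f(100,70)],[6,6]))
# fit rims by depth
def clus(X,lo,hi,zlo,zhi):
    m=(X[...,0]>lo[0])&(X[...,0]<hi[0])&(X[...,1]>lo[1])&(X[...,1]<hi[1])&(X[...,2]>zlo)&(X[...,2]<zhi); return X[m]
for n in ['top0','scene0']:
    X=cloud(n)[1]
    q=clus(X,(450,100),(750,300),108,125); print(n,'rim pts',len(q),q.min(0),q.max(0))
    q=clus(X,(450,100),(750,200),10,60); 
    q=clus(X,(350,-120),(480,180),10,60); print('brush',len(q),q.min(0),q.max(0))
    q=clus(X,(480,-200),(700,-80),8,150); print('rest',len(q),q.min(0),q.max(0))
E
```

```text
[[ 653.5 -142.3    4. ]
 [ 615.3 -286.2    4. ]
 [ 530.6 -266.5    4. ]
 [ 566.7 -121.     4. ]] [ 591.5 -204.     4. ]
148.8602593579802
86.97564880745755
149.89674291776765
89.37312648480798
plate z [ 562.4 -148.5    4.8] [ 547.9 -235.     8.7]
table [389.3 135.9   3. ] [ 490.6 -148.5   -1.2] [710.3 145.7  -2.2]
brush end, tip [[ 449.5  121.    20. ]
 [ 424.  -106.6   20. ]] neck [[436.    4.7  20. ]]
can rim [[569.3 206.6 115. ]
 [569.9 142.5 115. ]
 [602.6 175.8 115. ]
 [536.9 173.3 115. ]]
collar [[515.6 165.9   6. ]
 [625.4 185.6   6. ]]
top0 rim pts 122 [539.8 146.1 108. ] [601.2 207.4 118. ]
brush 712 [ 410.6 -102.8   11.3] [459.3 123.8  43.8]
rest 454 [ 547.6 -199.9    8. ] [ 646.9 -119.   113.2]
scene0 rim pts 189 [536.8 145.7 108.1] [604.6 208.3 118.4]
brush 664 [ 415.1 -106.2   10.1] [462.3 123.6  45. ]
rest 844 [ 554.2 -199.9    8. ] [ 648.2 -120.6  116.6]
```

```bash
cat >> h.py <<'E'
from scipy.spatial.transform import Rotation as Ro
np.set_printoptions(precision=2,suppress=True)
def st():
    from cell import status
    s=status.read_state(); R=Ro.from_euler('xyz',s['tool_rot']).as_matrix(); return s,R
def plan(target,zdir=None):
    "target TCP world; prints needed shift in tool axes and roll about x"
    s,R=st(); d=np.array(target)-s['eef_pos']
    print('t',s['clock'],'pos',s['eef_pos'],'w',s['width'],'F',s['force'],'tilt',np.degrees(np.arccos(-R[2,0])))
    print('tool axes x',R[:,0],'y',R[:,1],'z',R[:,2]); print('shift tool',R.T@d,'norm',np.linalg.norm(d))
    if zdir is not None:
        for sg in (1,-1):
            v=R.T@(sg*np.array(zdir,float)); print('roll deg',sg,np.degrees(np.arctan2(-v[1],v[2])))
    print('q',s['qpos'])
E
python3 - <<'E'
from h import *
plan((447.5,103,120),(0.9938,-.1113,0))
# verify rest by projection
im,d,p=load('top0'); im2,d2,p2=load('scene0')
o=np.array([591.5,-204,0]); y=np.array([.249,.9686,0]); x=np.array([.9686,-.249,0]); z=np.array([0,0,1.])
f=o-60*y+40*z; a=(y+z)/2**.5; n=(y-z)/2**.5
pts=[f+28.3*x,f-28.3*x,f+28.3*x+105*a,f-28.3*x+105*a,f+28.3*n,f+28.3*n+105*a]
for P,I,nm in((p,im,'t'),(p2,im2,'s')):
    q=proj(P,pts); J=cv2.resize(I,None,fx=6,fy=6,interpolation=cv2.INTER_CUBIC); q6=(q*6+2.5).astype(int)
    for i,j in((0,2),(1,3),(4,5),(0,4),(1,4),(2,5),(3,5)): cv2.line(J,tuple(map(int,q6[i])),tuple(map(int,q6[j])),(0,255,0),1)
    c=q6.mean(0).astype(int); cv2.imwrite(f'pics/restfit_{nm}.png',J[c[1]-200:c[1]+200,c[0]-250:c[0]+250])
J=np.hstack([cv2.imread('pics/restfit_t.png'),cv2.imread('pics/restfit_s.png')]);cv2.imwrite('pics/restfit.png',cv2.resize(J,(800,320)))
E
```

```text
t 0.15 pos [238.99 603.97 230.61] w 85.78593481969781 F [0.38 0.41 0.2 ] tilt 0.08041960508796511
tool axes x [-0. -0. -1.] y [-0.93  0.37 -0.  ] z [ 0.37  0.93 -0.  ]
shift tool [ 111.16 -378.24 -388.93] norm 553.7906585821611
roll deg 1 74.79701741657716
roll deg -1 -105.20298258342284
q [-1.26  0.63  0.04  1.52 -0.03  1.   -0.02]
```

View pics/restfit.png

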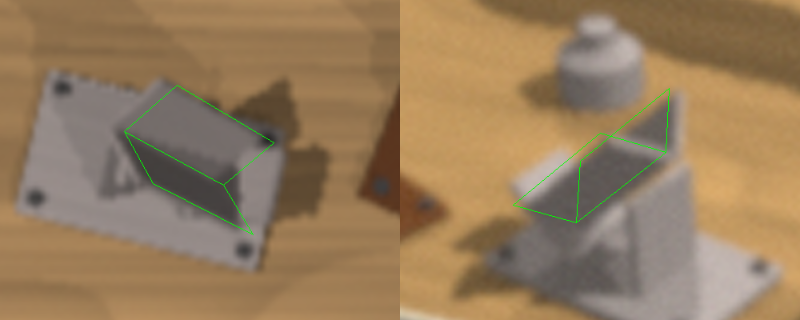

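Emit:
apply_moves([
  [[8,-38,-39],0,85],
  [[8,-38,-39],0,85],
  [[8,-38,-39],0,85],
  [[8,-38,-39],0,85],
  [[8,-38,-39],0,60],
  [[8,-38,-39],0,60],
  [[8,-38,-39],0,60],
  [[8,-38,-39],0,60],
  [[8,-38,-39],0,60],
  [[8,-38,-39],0,60],
])

```text
clock: 1.4
eef_pos: [454.7, 92.7, 146.4]
tool_rot: [-0.066, 1.568, 1.139]
force: [0.5, 0.1, -0.8]
width: 60.3
```

Emit:
apply_moves([
  [[0,0,0],10.7,60],
  [[0,0,0],10.7,60],
  [[0,0,0],10.7,60],
  [[0,0,0],10.7,60],
  [[0,0,0],10.7,60],
  [[0,0,0],10.7,60],
  [[0,0,0],10.5,60],
])

```text
clock: 2.28
eef_pos: [456.2, 83.9, 145.2]
tool_rot: [1.922, 1.57, 1.809]
force: [0.5, 0.9, 0.1]
width: 59.9
```

Run:
```python
from h import *
plan((447.5,103,6),(0.9938,-.1113,0))
from cell import eyes
p=eyes.camera_params('wrist'); im,d=eyes.get_image('wrist'); cv2.imwrite('pics/w1.png',im); np.save('pics/w1.npy',d); np.save('pics/w1_p.npy',p,allow_pickle=True)
```

```text
t 2.275 pos [456.23  83.88 145.2 ] w 59.93811879480033 F [0.55 0.86 0.14] tilt 0.03376462206180998
tool axes x [-0.  0. -1.] y [0.11 0.99 0.  ] z [ 0.99 -0.11 -0.  ]
shift tool [139.21  17.94 -10.8 ] norm 140.77488992617862
roll deg 1 -0.08945943305970688
roll deg -1 179.9105405669403
q [-0.51  0.53  0.38  2.12 -0.37  0.55  0.03]
```

View pics/w1.png

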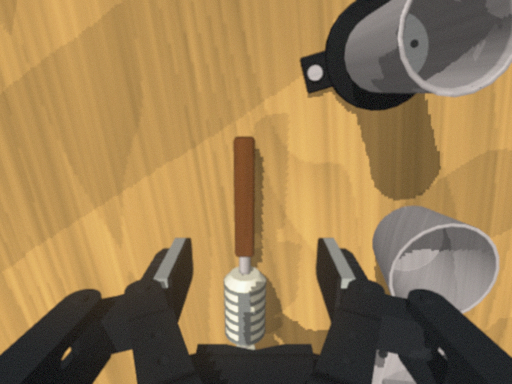

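Run:
```python
from h import *
im,d,p=load('w1')
print(at_z(p,[(243.5,137),(245,255),(245,310)],[25,22,35]))
print(at_depth(p,[(244,180),(244,230)],[d[180,244],d[230,244]]))
```

```text
[[453.31 125.18  25.  ]
 [440.94  15.34  22.  ]
 [435.   -35.6   35.  ]]
[[449.33  89.19  27.15]
 [443.74  43.79  28.64]]
```

Emit:
apply_moves([
  [[40,7,-3],0,50],
  [[45,7,-3],0,45],
  [[40,7,-3],0,45],
  [[10,0,0],0,45],
  [[5,0,0],0,45],
])

```text
clock: 2.95
eef_pos: [450.9, 108.6, 1.4]
tool_rot: [1.66, 1.567, 1.557]
force: [0.0, -0.7, -0.5]
width: 45.0
```

Run:
```python
from h import *
plan((449,105,6),(0.9938,-.1113,0))
```

```text
t 2.95 pos [450.89 108.62   1.36] w 44.964244581812906 F [ 0.   -0.73 -0.47] tilt 0.23387293759893735
tool axes x [ 0.  0. -1.] y [0.1  0.99 0.  ] z [ 0.99 -0.1  -0.  ]
shift tool [-4.66 -3.77 -1.51] norm 6.180412170201808
roll deg 1 0.47904551245996746
roll deg -1 -179.52095448754002
q [-0.45  0.81  0.23  2.18 -0.84  0.23  0.44]
```

Emit:
apply_moves([
  [[-5,-3,-1],0,30],
  [[0,0,0],0,10],
  [[0,0,0],0,10],
  [[0,0,0],0,10],
  [[0,0,0],0,10],
])

```text
clock: 3.58
eef_pos: [449.7, 105.6, 7.3]
tool_rot: [1.589, 1.566, 1.489]
force: [-0.7, 0.2, -1.1]
width: 16.9
```

Emit:
apply_moves([
  [[-20,0,0],0,10],
  [[-30,0,0],0,10],
  [[-40,0,0],0,10],
  [[-40,0,0],0,10],
  [[0,0,0],0,10],
])

```text
clock: 4.2
eef_pos: [449.6, 105.6, 140.6]
tool_rot: [1.818, 1.565, 1.72]
force: [0.0, -0.5, -1.9]
width: 16.5
```

```bash
cat >> h.py <<'E'
def snap(n,k):
    from cell import eyes
    p=eyes.camera_params(n); im,d=eyes.get_image(n); f=f'pics/{n}{k}'
    cv2.imwrite(f+'.png',im); np.save(f+'.npy',d); np.save(f+'_p.npy',p,allow_pickle=True); return im,d,p
E
python3 - <<'E'
from h import *
plan((449,105,6),(0.9938,-.1113,0))
im,d,p=snap('scene',1)
cv2.imwrite('pics/scene1c.png',cv2.resize(im[130:260,160:380],None,fx=3.6,fy=3.6,interpolation=cv2.INTER_CUBIC))
E
```

```text
t 4.2 pos [449.62 105.61 140.64] w 16.47954319128713 F [ 0.02 -0.49 -1.93] tilt 0.34737317463297274
tool axes x [-0.    0.01 -1.  ] y [0.1  1.   0.01] z [ 1.  -0.1 -0. ]
shift tool [134.64  -1.46  -0.36] norm 134.6475429907834
roll deg 1 0.7565593186839071
roll deg -1 -179.2434406813161
q [-0.69  0.59  0.6   2.13 -0.6   0.6   0.24]
```

View pics/scene1c.png

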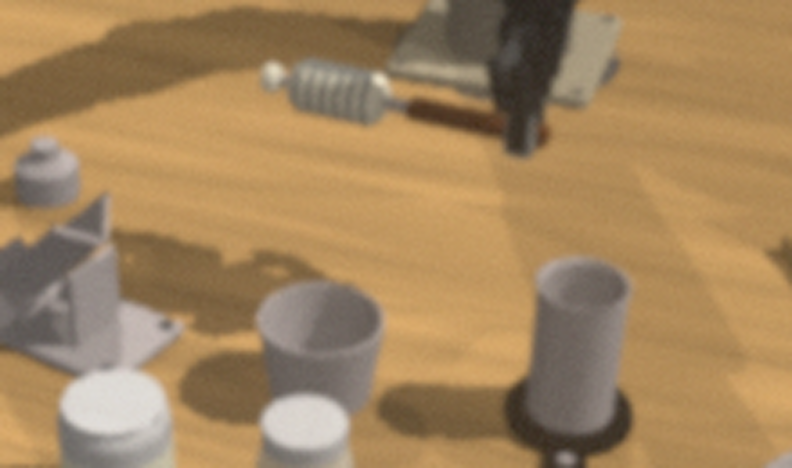

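Run:
```python
from h import *
o=np.array([591.5,-204,0]); y=np.array([.249,.9686,0]); x=np.array([.9686,-.249,0])
M=np.array([x,y,[0,0,1]])
im,d,p=load('scene1')
np.save('pics/scene1.npy',d)
for n in('top0','scene1'):
    X=cloud(n)[1].reshape(-1,3); r=(X-o)@M.T
    r=r[(abs(r[:,0])<60)&(abs(r[:,1])<90)&(r[:,2]>20)&(r[:,2]<140)]
    print(n,len(r))
    for xb in range(-40,40,8):
        q=r[(r[:,0]>=xb)&(r[:,0]<xb+8)]
        if len(q)<5: continue
        s=(q[:,1]+60)*.7071+(q[:,2]-40)*.7071; h=(q[:,2]-40)*.7071-(q[:,1]+60)*.7071
        print(xb,len(q),'zmax',np.percentile(q[:,2],97),'ymax',q[:,1].max(),'ymin',q[:,1].min(),'s',np.percentile(s,[3,97]),'h med',np.median(h),np.percentile(h,[10,90]))
# brush pose now
X=cloud('scene1')[1].reshape(-1,3); q=X[(X[:,0]<480)&(X[:,0]>380)&(abs(X[:,1])<140)&(X[:,2]>110)&(X[:,2]<190)]
for a in range(-120,130,20):
    k=q[(q[:,1]>=a)&(q[:,1]<a+20)]
    if len(k)>3: print(a,len(k),np.median(k,0),k[:,2].max())
```

```text
top0 740
-32 61 zmax 110.77877657362653 ymax 30.143000552356515 ymin -49.82112188323382 s [ 12.74 108.97] h med -7.300353114884359 [-45.98  -5.84]
-24 78 zmax 106.84741101206838 ymax 33.300666234460245 ymin -66.51104041298227 s [  1.52 109.72] h med -14.125305227288347 [-41.82  -4.89]
-16 82 zmax 99.90688017631376 ymax 39.508564902850175 ymin -67.98839167617129 s [ -0.02 109.45] h med -20.109018893594417 [-26.61   2.29]
-8 89 zmax 94.17340611359101 ymax 42.25321954143277 ymin -67.44855424500224 s [  0.92 109.34] h med -28.177373107159887 [-33.72   1.74]
0 127 zmax 94.8453666801491 ymax 41.63948205696451 ymin -68.71127929633975 s [  0.53 108.76] h med -28.42636048942474 [-33.36  -3.18]
8 121 zmax 100.01486231036677 ymax 37.82570690897484 ymin -68.70621790311691 s [  1.09 108.35] h med -20.758902963082157 [-25.05  -3.14]
16 118 zmax 108.7370075785472 ymax 31.113993184950157 ymin -67.68305541160237 s [  1.05 110.56] h med -13.095899462194497 [-17.79  -2.82]
24 64 zmax 111.45887982977654 ymax 24.765293740740002 ymin -51.287899588201554 s [  8.06 108.01] h med -7.867203529078837 [-10.71  
[... 1044 characters left out ...]
601273 s [  8.85 110.39] h med -8.683630834090835 [-45.4  -4.1]
-120 10 [ 434.37 -102.08  159.24] 162.88976844446128
-100 32 [431.96 -94.3  157.31] 165.03157281087002
-80 79 [446.   -68.99 163.1 ] 174.40359305067787
-60 93 [447.92 -49.97 164.14] 174.37622841417715
-40 100 [449.78 -30.33 163.77] 177.69274274558518
-20 103 [446.84 -10.68 160.6 ] 176.79596461316518
0 32 [441.88  11.05 158.22] 163.84246952188246
20 50 [446.6   29.19 160.02] 164.46165653297547
40 48 [448.47  49.64 159.5 ] 164.66309052769705
60 43 [451.78  69.74 159.05] 162.9489764899711
80 44 [455.67  89.79 159.36] 178.04922411987656
100 120 [464.61 112.3  164.2 ] 189.88690437851537
120 9 [451.61 121.2  154.96] 159.60884747559024
```

Run:
```python
from h import *
plan((623.1,-81,150),(0.9686,-.249,0))
```

```text
t 4.25 pos [448.49 105.77 139.36] w 16.52048912165205 F [ 0.16 -0.44 -0.78] tilt 0.3877816905837507
tool axes x [-0.    0.01 -1.  ] y [0.1  1.   0.01] z [ 1.  -0.1 -0. ]
shift tool [ -12.34 -168.7   192.01] norm 255.89422799375552
roll deg 1 8.795150517629525
roll deg -1 -171.2048494823705
q [-0.69  0.59  0.6   2.13 -0.6   0.6   0.24]
```

Emit:
apply_moves([
  [[-10,-22,25],0,10],
  [[-6,-28,32],0,10],
  [[-3,-28,32],0,10],
  [[0,-28,32],0,10],
  [[0,-28,32],0,10],
  [[0,-28,32],0,10],
  [[0,0,0],8.8,10],
  [[0,0,0],0,10],
])

```text
clock: 5.25
eef_pos: [614.4, -74.9, 140.7]
tool_rot: [2.949, 1.542, 2.7]
force: [-0.3, 0.1, -0.5]
width: 16.7
```

Run:
```python
from h import *
plan((623.1,-81,108),(0.9686,-.249,0))
im,d,p=snap('top',2)
cv2.imwrite('pics/top2c.png',cv2.resize(im[130:260,230:370],None,fx=5,fy=4.6,interpolation=cv2.INTER_CUBIC))
```

```text
t 5.25 pos [614.43 -74.9  140.7 ] w 16.747368361375766 F [-0.31  0.06 -0.5 ] tilt 1.6658654682503737
tool axes x [-0.03  0.01 -1.  ] y [0.25 0.97 0.01] z [ 0.97 -0.25 -0.03]
shift tool [32.38 -3.96 10.83] norm 34.371283679609284
roll deg 1 0.1137608758164491
roll deg -1 -179.88623912418356
q [-0.28  0.79  0.63  1.68 -0.57  0.9   0.34]
```

View pics/top2c.png

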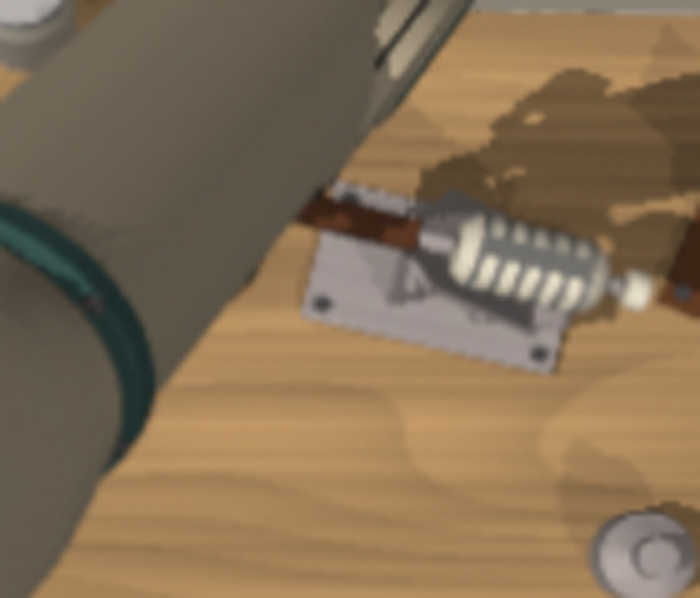

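Run:
```python
from h import *
im,d,p=load('top2')
o=np.array([591.5,-204,0]); y=np.array([.249,.9686,0]); x=np.array([.9686,-.249,0]);M=np.array([x,y,[0,0,1]])
A=at_z(p,[(230+437/5,130+240/4.6),(230+652/5,130+290/4.6),(230+415/5,130+236/4.6)],[156]*3)
print(A,(A-o)@M.T,np.linalg.norm(A[0]-A[1]))
X=cloud('top2')[1].reshape(-1,3); r=(X-o)@M.T
r=r[(r[:,2]>125)&(r[:,2]<185)&(abs(r[:,0])<40)&(r[:,1]<50)]
for a in range(-90,50,15):
    k=r[(r[:,1]>=a)&(r[:,1]<a+15)]
    if len(k)>3: print(a,len(k),np.median(k,0),k[:,2].max())
s,R=st(); print((s['eef_pos']-o)@M.T)
```

```text
[[ 588.   -173.2   156.  ]
 [ 561.27 -282.32  156.  ]
 [ 590.11 -162.1   156.  ]] [[-11.05  28.96 156.  ]
 [ -9.78 -83.39 156.  ]
 [-11.78  40.24 156.  ]] 112.34498614663393
-90 12 [-12.7  -77.07 161.39] 164.8791754418873
-75 37 [-12.5  -69.11 157.31] 164.9514225809594
-60 56 [-13.62 -49.74 168.31] 173.9982535250901
-45 92 [-15.34 -37.19 169.29] 175.65813202434907
-30 94 [-15.95 -22.32 169.49] 174.73029548651525
-15 96 [-15.36  -7.6  169.56] 176.82500188484593
0 101 [-15.74   7.92 168.77] 174.28183232746727
15 52 [-13.02  18.87 158.61] 171.29446559160604
30 32 [-12.06  38.96 157.5 ] 163.0494150281008
45 16 [-12.75  48.01 159.47] 162.70216943593906
[ -9.83 130.35 140.93]
```

Emit:
apply_moves([
  [[0,-2,6],0,10],
  [[8,-2,6],0,10],
  [[8,0,0],0,10],
  [[8,0,0],0,10],
  [[6,0,0],0,10],
  [[0,0,0],0,10],
])

```text
clock: 6.05
eef_pos: [623.7, -79.8, 107.0]
tool_rot: [2.925, 1.539, 2.683]
force: [0.8, 0.1, -1.0]
width: 16.5
```

Run:
```python
from h import *
plan((623.1,-81,103),(0.9686,-.249,0))
o=np.array([591.5,-204,0]); y=np.array([.249,.9686,0]); x=np.array([.9686,-.249,0]);M=np.array([x,y,[0,0,1]])
im,d,p=snap('top',3)
X=cloud('top3')[1].reshape(-1,3); r=(X-o)@M.T
r=r[(r[:,2]>85)&(r[:,2]<185)&(abs(r[:,0])<40)&(r[:,1]<50)]
for a in range(-90,50,15):
    k=r[(r[:,1]>=a)&(r[:,1]<a+15)]
    if len(k)>3: print(a,len(k),np.median(k,0),k[:,2].max())
cv2.imwrite('pics/top3c.png',cv2.resize(im[130:260,230:370],None,fx=5,fy=4.6,interpolation=cv2.INTER_CUBIC))
```

```text
t 6.05 pos [623.74 -79.8  107.01] w 16.506650146218387 F [ 0.85  0.13 -0.98] tilt 1.8050278322730426
tool axes x [-0.03  0.01 -1.  ] y [0.24 0.97 0.01] z [ 0.97 -0.24 -0.03]
shift tool [ 4.   -1.34 -0.21] norm 4.228602626653878
roll deg 1 0.5415993399367196
roll deg -1 -179.4584006600633
q [-0.25  0.84  0.6   1.67 -0.6   0.86  0.37]
-90 19 [ -1.4  -77.89 126.4 ] 129.5951994264193
-75 28 [ -0.3  -70.49 123.95] 131.07985404051146
-60 68 [ -3.19 -50.9  133.72] 141.49197142353023
-45 92 [ -4.51 -37.53 134.94] 142.14592925615824
-30 87 [ -4.73 -22.47 135.36] 142.3110501235535
-15 94 [ -4.31  -7.04 135.12] 142.1080556008891
0 121 [ -4.8    8.18 132.01] 142.74261585832733
15 109 [  0.97  20.86 107.24] 133.88645231837086
30 56 [ -2.92  35.83 120.91] 128.77603617400504
45 13 [ -1.96  47.3  125.58] 127.9615444737106
```

View pics/top3c.png

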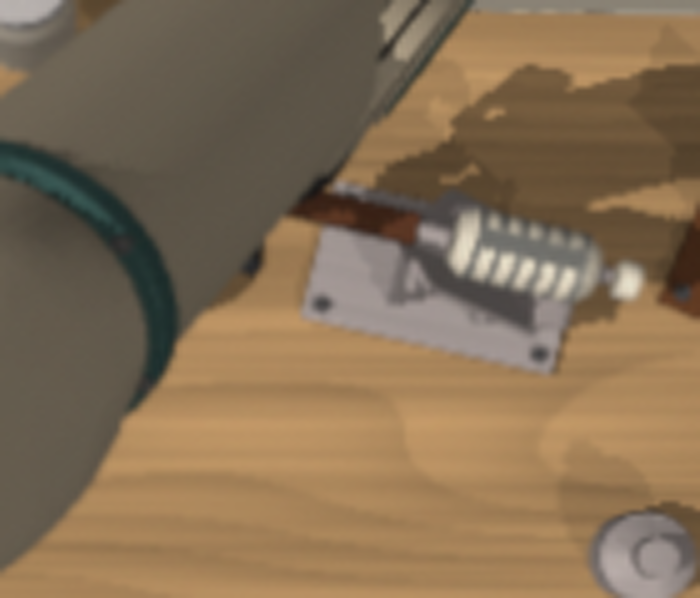

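Emit:
apply_moves([
  [[4,0,0],0,10],
  [[0,0,0],0,10],
  [[0,0,0],0,17],
  [[0,0,0],0,18],
  [[0,0,0],0,19],
  [[0,0,0],0,21],
  [[0,0,0],0,24],
  [[0,0,0],0,28],
])

```text
clock: 7.1
eef_pos: [624.9, -80.4, 104.6]
tool_rot: [2.906, 1.543, 2.664]
force: [0.0, 0.5, 0.2]
width: 27.7
```

Run:
```python
from h import *
plan((623.1,-81,103),(0.9686,-.249,0))
im,d,p=snap('scene',4)
cv2.imwrite('pics/scene4c.png',cv2.resize(im[100:260,100:300],None,fx=3.6,fy=3.6,interpolation=cv2.INTER_CUBIC))
```

```text
t 7.1 pos [624.88 -80.41 104.61] w 27.738021415793238 F [0.   0.49 0.22] tilt 1.6039612621650692
tool axes x [-0.02  0.01 -1.  ] y [0.24 0.97 0.01] z [ 0.97 -0.24 -0.03]
shift tool [ 1.64 -1.01 -1.54] norm 2.4679465000105383
roll deg 1 0.553838767973373
roll deg -1 -179.4461612320266
q [-0.25  0.84  0.59  1.67 -0.6   0.85  0.37]
```

View pics/scene4c.png

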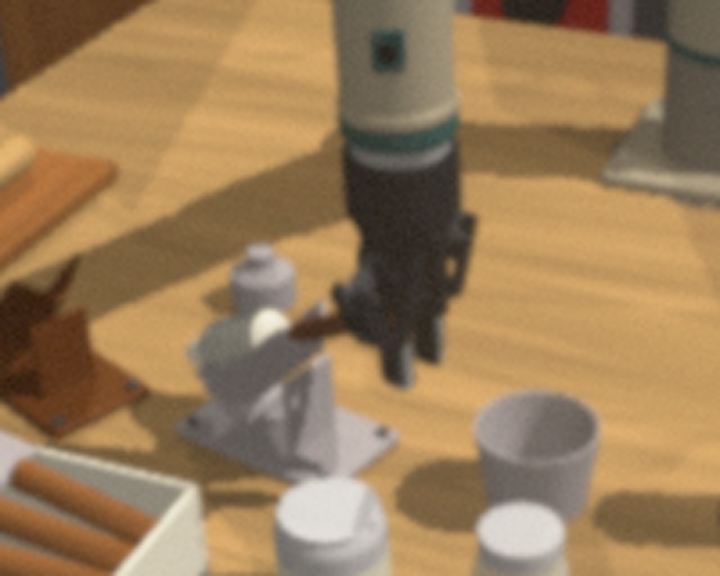

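The head has dropped into the trough, and the handle is still under the palm. I'll raise the gripper slowly.

Emit:
apply_moves([
  [[-8,0,0],0,28],
  [[-8,0,0],0,28],
  [[-8,0,0],0,28],
  [[-8,0,0],0,28],
  [[-10,0,0],0,30],
  [[-12,0,0],0,32],
  [[-15,0,0],0,34],
  [[-20,0,0],0,40],
])

```text
clock: 8.15
eef_pos: [626.9, -81.6, 199.2]
tool_rot: [2.917, 1.542, 2.675]
force: [0.7, -0.5, -0.0]
width: 40.0
```

Run:
```python
from h import *
plan((623.1,-81,103),(0.9686,-.249,0))
im,d,p=snap('scene',5)
cv2.imwrite('pics/scene5c.png',cv2.resize(im[100:260,100:300],None,fx=3.6,fy=3.6,interpolation=cv2.INTER_CUBIC))
```

```text
t 8.15 pos [626.87 -81.56 199.15] w 40.01676494851507 F [ 0.68 -0.54 -0.02] tilt 1.6446923208516748
tool axes x [-0.03  0.01 -1.  ] y [0.24 0.97 0.01] z [ 0.97 -0.24 -0.03]
shift tool [96.22 -0.97 -1.1 ] norm 96.22778355049292
roll deg 1 0.5395418915624844
roll deg -1 -179.4604581084375
q [-0.29  0.74  0.67  1.59 -0.52  1.03  0.3 ]
```

View pics/scene5c.png

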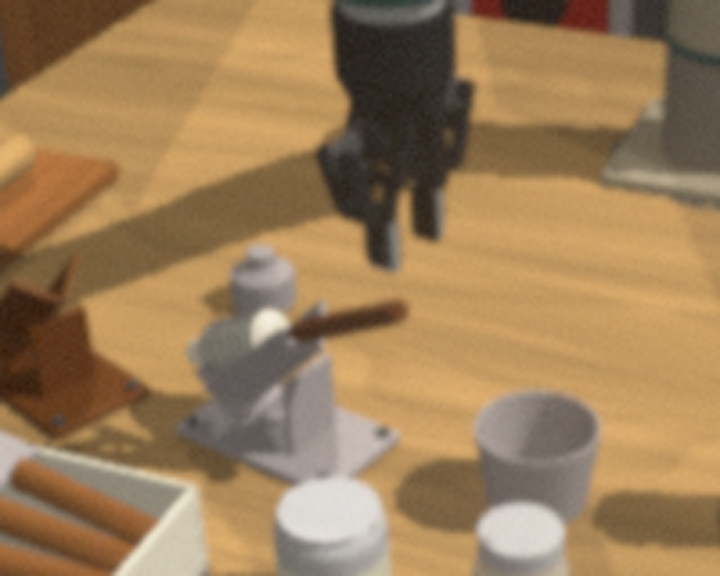

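Run:
```python
from h import *
o=np.array([591.5,-204,0]); y=np.array([.249,.9686,0]); x=np.array([.9686,-.249,0]);M=np.array([x,y,[0,0,1]])
snap('top',5)
for n in ('scene5','top5'):
    im,X=cloud(n); f=X.reshape(-1,3); r=(f-o)@M.T; c=im.reshape(-1,3).astype(int)
    m=(abs(r[:,0])<60)&(r[:,1]>-120)&(r[:,1]<140)&(r[:,2]>15)&(r[:,2]<190)
    br=m&(c[:,2]>c[:,0]*1.6)&(c[:,2]<130)
    print(n,'brown')
    for a in range(0,140,12):
        k=r[br&(r[:,1]>=a)&(r[:,1]<a+12)]
        if len(k)>3: print(a,len(k),np.median(k,0))
    print('all')
    for a in range(-120,40,10):
        k=r[m&(r[:,1]>=a)&(r[:,1]<a+10)&(abs(r[:,0])<25)]
        if len(k)>3: print(a,len(k),np.median(k,0),k[:,2].max())
I=cv2.imread('pics/top5.png'); cv2.imwrite('pics/top5c.png',cv2.resize(I[150:240,270:380],None,fx=7,fy=6.5,interpolation=cv2.INTER_CUBIC))
```

```text
scene5 brown
24 16 [  7.33  30.49 113.47]
36 20 [  7.39  42.56 115.95]
48 19 [  7.28  54.29 123.38]
60 22 [  6.63  65.58 129.23]
72 20 [  7.34  77.8  134.07]
84 22 [  6.68  89.53 139.75]
96 25 [  6.8  102.27 146.93]
108 25 [  5.51 114.29 152.07]
all
-90 18 [  8.27 -84.74  55.36] 59.72524719819406
-80 9 [  8.53 -78.11  47.72] 57.209098693684474
-70 32 [ 16.09 -62.74  56.33] 84.14679329719857
-60 42 [ 17.29 -55.89  69.45] 89.14463417858107
-50 57 [ 18.36 -44.01  68.25] 95.20980786488346
-40 79 [ 17.1  -35.14  62.82] 99.6105981730474
-30 107 [ 12.21 -23.91  30.36] 104.40068634149496
-20 78 [ 13.88 -14.8   88.33] 107.25034722021458
-10 72 [ 7.33 -5.59 96.46] 106.52971481228957
0 37 [12.39  4.41 75.34] 101.0948886005382
10 41 [ 8.79 14.74 86.47] 108.68505013328955
20 273 [ 5.66 28.13 55.49] 114.58482738712976
30 93 [ 5.93 31.29 85.75] 120.9214396134292
top5 brown
12 11 [ -0.07  21.85 107.15]
24 28 [ -1.63  30.26 111.13]
36 24 [ -0.69  42.03 117.67]
48 25 [ -1.82  54.38 123.37]
60 24 [ -1.38  66.26 130.51]
72 30 [ -1.54  78.09 137.88]
84 14 [ -4.85  87.35 140.07]
all
-90 21 [ -0.94 -83.16  53.88] 58.10264973046702
-80 13 [ -0.58 -77.68  51.93] 72.9137114090354
-70 39 [ -3.78 -63.21  75.17] 81.8778308450929
-60 52 [ -7.04 -54.65  79.96] 86.46134999035463
-50 57 [ -7.62 -45.21  84.31] 93.07475594914116
-40 57 [ -8.99 -35.42  88.76] 97.73132349424021
-30 62 [ -6.89 -25.16  93.79] 103.61859054095609
-20 61 [ -5.86 -14.62  99.41] 104.93623866225659
-10 70 [-2.61 -4.89 96.34] 103.67369077198592
0 71 [-1.53  4.24 86.1 ] 101.0664895037223
10 57 [ 0.43 13.97 93.09] 106.58004189950736
20 74 [ -3.4   25.6  104.83] 113.10128991386973
30 57 [ -6.62  32.53 102.02] 117.78393227361927
```

View pics/top5c.png

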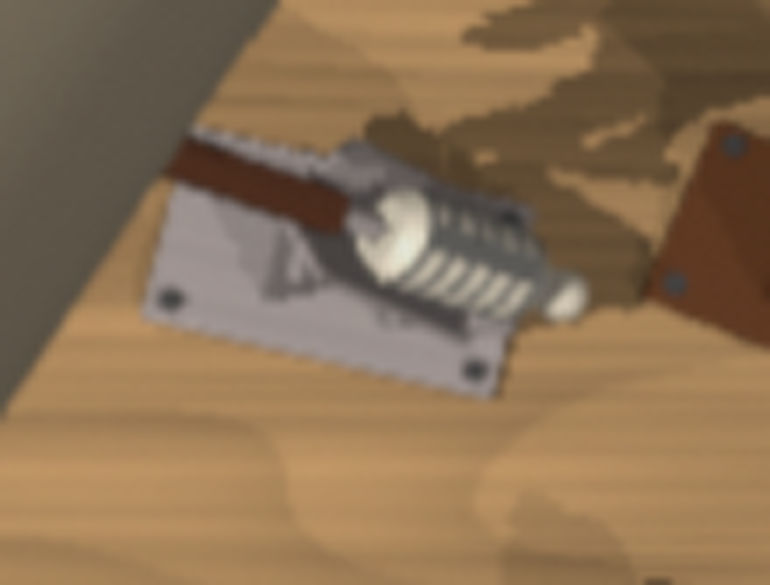

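Emit:
apply_moves([
  [[0,-15,-1],0,40],
  [[5,-15,-1],0,40],
  [[20,0,0],0,40],
  [[25,0,0],0,40],
  [[18,0,0],0,40],
  [[6,0,0],0,40],
  [[0,0,0],0,30],
])

```text
clock: 9.12
eef_pos: [613.0, -117.8, 121.3]
tool_rot: [3.016, 1.543, 2.768]
force: [0.2, 0.2, -0.5]
width: 30.1
```

```bash
cat >> h.py <<'E'
O=np.array([591.5,-204,0]); RY=np.array([.249,.9686,0]); RX=np.array([.9686,-.249,0]);M=np.array([RX,RY,[0,0,1]])
def rest(P): return (np.asarray(P)-O)@M.T
def unrest(P): return np.asarray(P)@M+O
E
python3 - <<'E'
from h import *
plan(unrest([0,97,125]),RX); print(rest(st()[0]['eef_pos']))
im,d,p=snap('wrist',6)
E
```

```text
t 9.125 pos [ 613.02 -117.81  121.3 ] w 30.13527744056599 F [ 0.22  0.21 -0.54] tilt 1.6013866418061136
tool axes x [-0.03  0.01 -1.  ] y [0.25 0.97 0.  ] z [ 0.97 -0.25 -0.03]
shift tool [-3.69  8.18  0.54] norm 8.995348374766495
roll deg 1 0.1800812063492473
roll deg -1 -179.81991879365074
q [-0.2   0.82  0.61  1.67 -0.58  0.87  0.41]
[ -0.62  88.84 121.3 ]
```

View pics/wrist6.png

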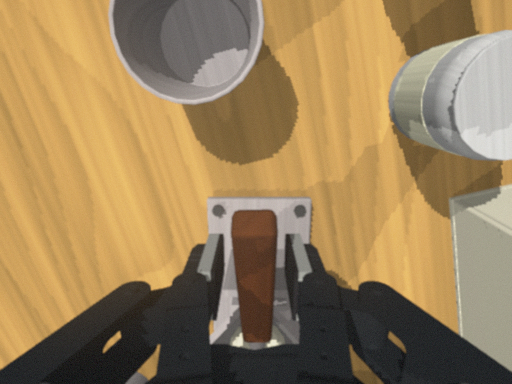

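Emit:
apply_moves([
  [[0,2,0],0,10],
  [[0,0,0],0,10],
  [[0,0,0],0,10],
  [[-8,4,0],0,10],
  [[-8,6,0],0,10],
  [[-8,5,0],0,10],
  [[-4,3,0],0,10],
  [[0,0,0],0,10],
])

```text
clock: 10.18
eef_pos: [621.1, -96.2, 154.2]
tool_rot: [2.923, 1.547, 2.677]
force: [-0.0, -0.0, -1.0]
width: 16.9
```

Run:
```python
from h import *
plan(unrest([0,97,125]),RX); print(rest(st()[0]['eef_pos']))
im,d,p=snap('scene',7)
cv2.imwrite('pics/scene7c.png',cv2.resize(im[140:240,120:260],None,fx=5.5,fy=5.5,interpolation=cv2.INTER_CUBIC))
```

```text
t 10.175 pos [621.05 -96.18 154.22] w 16.899447876080583 F [-0.   -0.   -0.98] tilt 1.3350717932666523
tool axes x [-0.02  0.01 -1.  ] y [0.24 0.97 0.01] z [ 0.97 -0.24 -0.02]
shift tool [ 29.18 -14.91  -1.19] norm 32.79170559236544
roll deg 1 0.31336556837041707
roll deg -1 -179.68663443162959
q [-0.25  0.78  0.64  1.64 -0.56  0.93  0.36]
[  1.78 111.79 154.22]
```

View pics/scene7c.png

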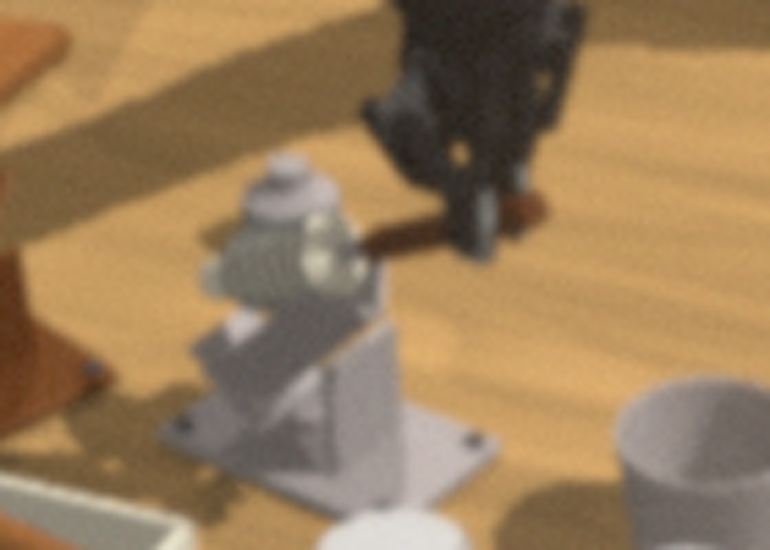

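Run:
```python
from h import *
im,X=cloud('scene7'); r=rest(X)
for (u,v,nm) in [(210,275,'tip'),(270,260,'head'),(270,225,'headtop'),(400,238,'handle'),(370,242,'hs'),(540,212,'end')]:
    uu,vv=int(120+u/5.5),int(140+v/5.5); print(nm,r[vv,uu], im[vv,uu])
```

```text
tip [ 11.57 -56.52  86.63] [118 133 141]
head [ 18.82  -6.76 116.69] [103 114 119]
headtop [-113.19 -135.8    31.19] [113 116 121]
handle [  9.65  65.09 148.21] [32 48 70]
hs [  9.14  47.73 139.24] [33 51 75]
end [ -0.08 139.39 182.09] [ 53  85 123]
```

Emit:
apply_moves([
  [[7,0,0],0,10],
  [[6,0,0],0,10],
  [[0,0,0],0,16],
  [[0,0,0],0,18],
  [[-2,0,0],0,20],
  [[-6,0,0],0,24],
  [[-8,0,0],0,28],
  [[0,0,0],0,30],
  [[0,0,0],0,30],
])

```text
clock: 11.35
eef_pos: [620.8, -97.5, 157.4]
tool_rot: [2.962, 1.547, 2.714]
force: [-0.3, 0.2, -0.3]
width: 30.5
```

Run:
```python
from h import *
plan(unrest([0,97,125]),RX); print(rest(st()[0]['eef_pos']))
im,d,p=snap('scene',8)
cv2.imwrite('pics/scene8c.png',cv2.resize(im[140:240,120:260],None,fx=5.5,fy=5.5,interpolation=cv2.INTER_CUBIC))
```

```text
t 11.35 pos [620.77 -97.48 157.37] w 30.501699627744397 F [-0.35  0.21 -0.26] tilt 1.3354234429718348
tool axes x [-0.02  0.01 -1.  ] y [0.25 0.97 0.  ] z [ 0.97 -0.25 -0.02]
shift tool [ 32.35 -13.57  -1.13] norm 35.09439787993428
roll deg 1 0.2258910288121864
roll deg -1 -179.77410897118781
q [-0.25  0.78  0.64  1.64 -0.55  0.93  0.35]
[  1.82 110.46 157.37]
```

View pics/scene8c.png

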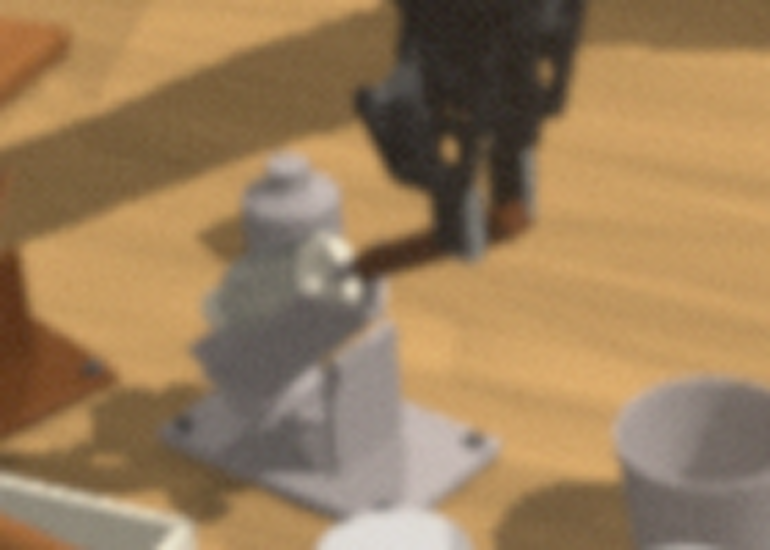

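```bash
cat >> h.py <<'E'
def brushpts(n):
    im,X=cloud(n); r=rest(X).reshape(-1,3); c=im.reshape(-1,3).astype(int)
    m=(abs(r[:,0])<45)&(r[:,1]>-120)&(r[:,1]<170)&(r[:,2]>100)&(r[:,2]<230)
    br=m&(c[:,2]>c[:,0]*1.6)&(c[:,2]<130)
    print(n,'brown',br.sum())
    for a in range(0,170,12):
        k=r[br&(r[:,1]>=a)&(r[:,1]<a+12)]
        if len(k)>3: print(a,len(k),np.median(k,0))
    m=(abs(r[:,0])<25)&(r[:,2]>15)&(r[:,2]<160)
    print('all')
    for a in range(-100,50,10):
        k=r[m&(r[:,1]>=a)&(r[:,1]<a+10)]
        if len(k)>3: print(a,len(k),np.median(k,0),k[:,2].max())
E
python3 - <<'E'
from h import *
snap('top',8); brushpts('scene8'); brushpts('top8')
E
```

```text
scene8 brown 206
36 13 [  8.22  43.64 127.8 ]
48 22 [  8.25  53.75 132.9 ]
60 20 [  6.96  65.44 138.8 ]
72 20 [  8.05  77.65 148.95]
84 8 [  9.76  84.77 147.55]
96 33 [-12.68 103.48 181.66]
108 38 [  8.41 116.59 211.93]
120 51 [  3.6  123.82 178.81]
all
-70 44 [  8.87 -63.41  50.79] 71.0558015538504
-60 27 [ 10.81 -57.89  45.61] 92.70393187031435
-50 37 [ 17.69 -43.66  78.83] 99.16441735292365
-40 76 [ 16.19 -35.25  52.54] 104.69074352903378
-30 110 [ 11.71 -23.95  30.54] 109.29933662266903
-20 70 [ 15.73 -15.44  76.68] 116.97613271024797
-10 63 [14.96 -5.26 88.3 ] 121.81477875001099
0 73 [ 11.05   5.44 109.96] 122.77555188020281
10 88 [  8.82  14.52 103.63] 119.90958518281252
20 289 [ 4.57 28.17 58.01] 122.2985242021927
30 88 [ 4.8  31.52 89.54] 130.4313824544192
40 21 [  7.96  44.24 126.36] 137.28611898140906
top8 brown 76
36 27 [ -0.48  42.37 128.99]
48 26 [ -0.84  53.98 136.14]
60 20 [ -1.75  64.5  142.16]
all
-70 46 [ -1.25 -63.79  64.61] 71.18037621117008
-60 33 [ -8.52 -56.91  48.42] 89.17069590719845
-50 49 [ -6.62 -44.94  88.64] 97.0717505231619
-40 61 [ -9.27 -34.94  93.99] 102.30068726238935
-30 61 [ -9.24 -24.54  99.16] 107.22962918368249
-20 60 [ -7.89 -14.84 104.92] 116.50032657956102
-10 58 [ -7.7   -5.08 112.39] 121.00203198377054
0 68 [ -4.83   5.   114.86] 121.07551910815668
10 76 [ -1.1   14.5  106.83] 118.10543845500426
20 75 [ -3.76  25.03 101.07] 120.72518183027832
30 58 [ -6.86  33.18 101.23] 131.14674672489704
40 27 [ -2.21  45.   130.05] 133.69077686428827
```

Emit:
apply_moves([
  [[4,0,0],0,20],
  [[0,0,0],0,10],
  [[0,0,0],0,10],
  [[-6,2,0],0,10],
  [[-6,4,0],0,10],
  [[0,5,0],0,10],
  [[0,2,0],0,10],
  [[0,0,0],0,10],
])

```text
clock: 12.45
eef_pos: [623.7, -84.6, 165.5]
tool_rot: [3.021, 1.546, 2.773]
force: [-1.0, 0.4, 0.4]
width: 16.7
```

Run:
```python
from h import *
plan(unrest([0,121,160]),RX); print(rest(st()[0]['eef_pos']))
snap('top',9); snap('scene',9); brushpts('scene9'); brushpts('top9')
```

```text
t 12.45 pos [623.74 -84.55 165.46] w 16.67046966825861 F [-0.97  0.4   0.35] tilt 1.3960372666777772
tool axes x [-0.02  0.01 -1.  ] y [0.25 0.97 0.  ] z [ 0.97 -0.25 -0.02]
shift tool [ 5.48 -2.71 -1.36] norm 6.266466328300423
roll deg 1 0.2119171793309343
roll deg -1 -179.78808282066908
q [-0.27  0.77  0.65  1.63 -0.55  0.95  0.33]
[  1.48 123.72 165.46]
scene9 brown 181
48 15 [  8.32  56.84 137.42]
60 19 [  7.78  66.53 145.78]
72 24 [  7.8   76.98 150.84]
84 22 [  8.13  90.18 160.05]
96 20 [  8.53 100.31 164.26]
108 16 [ 22.   117.01 206.14]
120 17 [ 16.82 127.14 214.79]
132 48 [  2.03 137.76 191.31]
all
-70 36 [  8.95 -63.29  48.62] 52.46331870362648
-60 44 [  6.9  -58.21  47.8 ] 84.60200618709713
-50 31 [ 15.89 -45.26  35.49] 82.90280838532496
-40 56 [ 14.56 -34.37  34.61] 107.70619359272506
-30 104 [ 11.65 -23.71  36.05] 115.70685890773107
-20 71 [ 15.56 -14.55  84.96] 122.09429553879421
-10 62 [15.18 -5.46 96.53] 127.07170518082106
0 59 [16.01  5.28 95.  ] 132.47405742328397
10 83 [ 12.81  15.09 118.07] 135.7846388942729
20 319 [ 6.66 27.76 62.98] 134.91172980822762
30 146 [ 4.39 31.63 96.77] 132.13575325548695
40 12 [  4.01  45.71 132.06] 140.98446262361003
top9 brown 97
48 25 [  0.06  54.47 140.7 ]
60 27 [ -0.57  65.82 147.24]
72 30 [  0.55  78.16 154.21]
84 14 [ -3.82  87.34 160.23]
all
-70 31 [ -4.05 -64.54  46.51] 52.10478879880149
-60 53 [ -6.91 -55.04  43.45] 82.49863543950873
-50 43 [ -8.55 -46.74  46.96] 95.91347727825661
-40 42 [ -6.18 -33.71 100.34] 106.72236088943292
-30 63 [-11.32 -24.49 105.08] 113.43598763706507
-20 60 [ -7.68 -14.44 111.18] 118.98372782413459
-10 59 [ -8.65  -4.94 117.02] 124.5237786170011
0 63 [ -8.05   5.13 121.72] 131.27266706103845
10 65 [ -6.43  14.87 127.49] 136.7001520920304
20 88 [ -6.72  25.81 121.93] 133.35956529962675
30 66 [ -6.43  32.71 106.63] 130.61334887211504
40 21 [ -1.39  44.67 132.51] 139.39897178668411
```

Emit:
apply_moves([
  [[2,-3,0],0,10],
  [[0,0,0],0,10],
  [[0,0,0],0,16],
  [[-1,0,0],0,17],
  [[-2,0,0],0,18],
  [[-3,0,0],0,19],
  [[-5,0,0],0,22],
  [[-6,0,0],0,26],
  [[-6,0,0],0,30],
])

```text
clock: 13.68
eef_pos: [623.6, -87.5, 187.6]
tool_rot: [2.976, 1.546, 2.728]
force: [-0.5, -0.4, 0.4]
width: 30.1
```

Run:
```python
from h import *
plan(unrest([0,121,160]),RX); print(rest(st()[0]['eef_pos']))
snap('top',10); im,d,p=snap('scene',10); brushpts('top10')
cv2.imwrite('pics/scene10c.png',cv2.resize(im[140:240,120:260],None,fx=5.5,fy=5.5,interpolation=cv2.INTER_CUBIC))
```

```text
t 13.675 pos [623.6  -87.55 187.6 ] w 30.07828594192158 F [-0.47 -0.37  0.39] tilt 1.4121085876683568
tool axes x [-0.02  0.01 -1.  ] y [0.25 0.97 0.  ] z [ 0.97 -0.25 -0.02]
shift tool [27.65  0.13 -1.43] norm 27.68469948392591
roll deg 1 0.19358681718562812
roll deg -1 -179.8064131828144
q [-0.28  0.75  0.66  1.61 -0.53  1.    0.32]
[  2.1  120.79 187.6 ]
top10 brown 122
24 13 [  0.    32.66 133.15]
36 27 [ -2.63  41.85 142.49]
48 29 [ -1.41  54.32 155.46]
60 29 [ -1.64  66.18 167.34]
72 24 [ -2.75  76.57 177.16]
all
-70 45 [  2.41 -63.51  45.87] 50.79430757100613
-60 54 [ -1.4  -55.36  43.2 ] 54.411375754711074
-50 30 [ -9.68 -43.76  47.51] 80.66283807452643
-40 51 [ -6.19 -34.57  81.79] 90.89008311314332
-30 52 [ -9.41 -24.83  88.76] 102.12890281443893
-20 55 [ -7.46 -15.38  98.3 ] 113.61041151213199
-10 56 [ -7.2   -5.46 109.77] 120.46167609419624
0 70 [ -5.2    4.8  114.07] 121.59869188329279
10 71 [ -3.83  14.21 109.4 ] 119.30123973882502
20 77 [ -4.88  24.42 103.1 ] 130.44557710184932
30 58 [ -6.96  32.96 102.63] 140.8973775830361
40 29 [ -2.65  44.5  144.05] 151.4324093132539
```

View pics/scene10c.png

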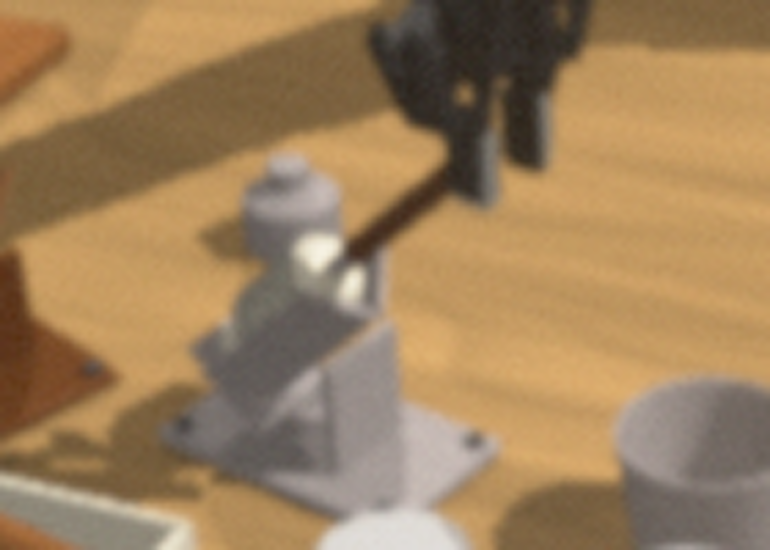

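Emit:
apply_moves([
  [[-10,0,0],0,45],
  [[-10,0,0],0,45],
  [[0,0,0],0,45],
  [[0,0,0],0,45],
  [[0,0,0],0,45],
])

```text
clock: 14.4
eef_pos: [624.4, -87.9, 209.5]
tool_rot: [2.958, 1.548, 2.709]
force: [0.3, -0.4, -0.3]
width: 45.1
```

Run:
```python
from h import *
plan(unrest([0,85,165]),RX); print(rest(st()[0]['eef_pos']))
snap('wrist',11); im,d,p=snap('scene',11); brushpts('scene11');brushpts('wrist11')
cv2.imwrite('pics/scene11c.png',cv2.resize(im[140:240,120:260],None,fx=5.5,fy=5.5,interpolation=cv2.INTER_CUBIC))
```

```text
t 14.4 pos [624.43 -87.92 209.54] w 45.06281973038923 F [ 0.35 -0.36 -0.34] tilt 1.3346046896150412
tool axes x [-0.02  0.01 -1.  ] y [0.25 0.97 0.  ] z [ 0.97 -0.25 -0.02]
shift tool [ 44.45 -35.79  -2.1 ] norm 57.1062744244058
roll deg 1 0.1906256044301619
roll deg -1 -179.80937439556985
q [-0.28  0.73  0.68  1.59 -0.51  1.04  0.3 ]
[  2.99 120.63 209.54]
scene11 brown 151
24 4 [  7.19  34.3  130.62]
36 19 [  7.96  43.28 137.8 ]
48 17 [  8.3   55.99 150.27]
60 22 [  7.99  65.37 161.14]
72 24 [  7.32  77.95 171.37]
84 22 [  7.92  90.62 184.31]
96 9 [  7.65 101.2  188.78]
108 25 [-19.35 115.56 222.02]
120 9 [-20.99 122.2  218.48]
all
-70 27 [ 11.98 -63.26  49.18] 53.628266268949865
-60 18 [ 12.16 -56.32  45.17] 55.16147424519534
-50 22 [ 17.84 -41.85  29.25] 81.12160483673914
-40 57 [ 16.38 -34.03  36.13] 93.54115463564357
-30 99 [ 13.29 -23.87  31.51] 103.19314290768949
-20 54 [ 14.76 -14.99  65.05] 110.92148641465367
-10 56 [14.06 -5.2  80.44] 120.57517131344865
0 79 [ 11.24   6.09 111.39] 123.06900123231114
10 74 [ 10.9   15.18 104.08] 122.75044785652948
20 317 [ 2.49 27.82 59.67]
[... 312 characters left out ...]
343 [  1.21 105.06 204.6 ]
108 576 [  1.51 111.55 201.93]
120 83 [-18.15 128.53 219.05]
132 10 [-18.16 132.86 220.89]
all
-70 40 [-13.27 -61.63  49.48] 51.09859187893453
-60 37 [ 20.18 -58.33  46.42] 50.019090032697584
-50 12 [ -4.56 -41.2   77.89] 79.97347334959044
-40 34 [  2.38 -34.47  83.41] 90.33873404762383
-30 42 [  2.15 -24.11  92.51] 100.99785809474581
-20 51 [  3.71 -15.98 100.29] 110.17805221223313
-10 81 [  2.06  -3.11 113.89] 119.68078779815855
0 375 [  1.16   5.72 117.71] 121.33607249970377
10 608 [  2.02  14.33 112.89] 120.50693722600525
20 302 [ 13.43  24.91 103.54] 131.05361420100337
30 895 [ 7.74 31.7  40.76] 141.9941200071991
40 68 [  2.55  45.11 146.31] 151.89059100328066
```

View pics/scene11c.png

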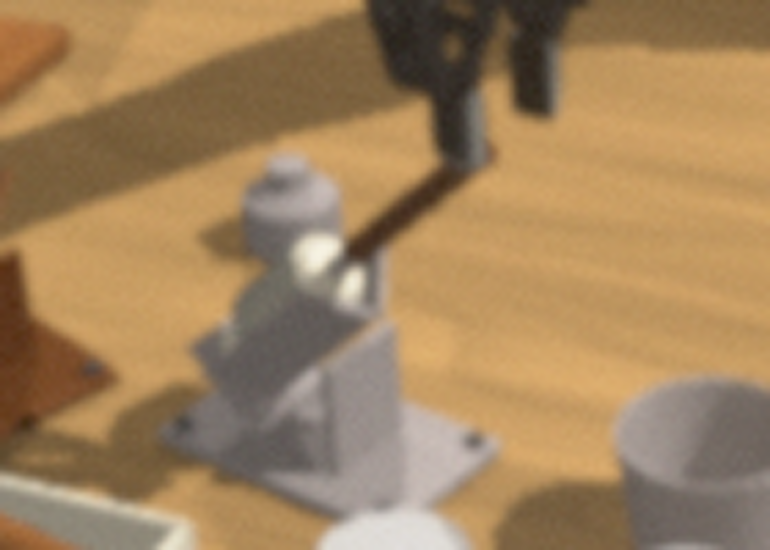

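View pics/wrist11.png

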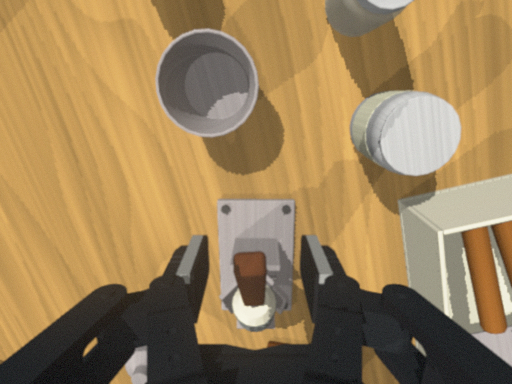

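Emit:
apply_moves([
  [[5,-15,0],0,40],
  [[12,-13,0],0,36],
  [[14,-2,0],0,32],
  [[9,0,0],0,30],
  [[0,0,0],0,10],
  [[0,0,0],0,10],
  [[0,0,0],0,10],
])

```text
clock: 15.38
eef_pos: [614.6, -119.5, 165.2]
tool_rot: [3.034, 1.545, 2.785]
force: [0.8, -0.2, -0.9]
width: 17.0
```

Run:
```python
from h import *
plan([590,200,230],RX); print(rest(st()[0]['eef_pos']))
```

```text
t 15.375 pos [ 614.62 -119.52  165.17] w 16.964238162666398 F [ 0.79 -0.15 -0.92] tilt 1.451120446280929
tool axes x [-0.02  0.01 -1.  ] y [0.25 0.97 0.  ] z [ 0.97 -0.25 -0.03]
shift tool [ -61.4   303.77 -104.21] norm 326.9623346536092
roll deg 1 0.1456258373717766
roll deg -1 -179.85437416262823
q [-0.22  0.77  0.65  1.64 -0.54  0.95  0.38]
[  1.36  87.58 165.17]
```

Emit:
apply_moves([
  [[-12,8,0],0,10],
  [[-25,12,0],0,10],
  [[-38,10,0],0,10],
  [[-30,20,-5],0,10],
  [[-8,38,-10],0,10],
  [[0,38,-10],0,10],
  [[0,38,-10],0,10],
  [[0,38,-10],0,10],
  [[0,38,-10],0,10],
  [[0,38,-10],0,10],
])

```text
clock: 16.62
eef_pos: [625.0, 179.6, 296.5]
tool_rot: [2.457, 1.55, 2.208]
force: [-0.1, 0.4, -0.9]
width: 17.2
```

Run:
```python
from h import *
plan([622,378,265],RX)
im,d,p=snap('scene',12)
```

```text
t 16.625 pos [625.01 179.62 296.5 ] w 17.2328518717416 F [-0.07  0.44 -0.88] tilt 1.2052822632254454
tool axes x [-0.01  0.02 -1.  ] y [0.25 0.97 0.01] z [ 0.97 -0.25 -0.02]
shift tool [ 34.89 191.06 -51.31] norm 200.8841347859815
roll deg 1 0.1288008333417563
roll deg -1 -179.87119916665824
q [-0.71  0.67  0.74  1.44 -0.48  1.23 -0.16]
```

View pics/scene12.png

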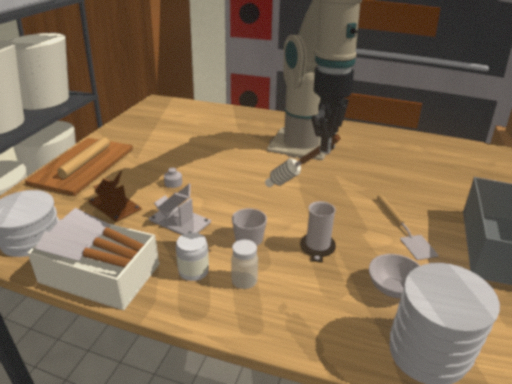

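Emit:
apply_moves([
  [[0,32,-9],0,10],
  [[0,32,-9],0,10],
  [[0,32,-8],0,10],
  [[0,32,-8],0,10],
  [[0,32,-8],0,10],
  [[0,31,-8],0,10],
  [[0,0,0],0,10],
])

```text
clock: 17.55
eef_pos: [616.6, 401.7, 307.8]
tool_rot: [2.136, 1.538, 1.906]
force: [-0.3, -0.8, -1.0]
width: 16.8
```

Run:
```python
from h import *
plan([622,378,188],RX)
im,d,p=snap('top',13)
cv2.imwrite('pics/top13c.png',cv2.resize(im[130:240,60:260],None,fx=4,fy=4,interpolation=cv2.INTER_CUBIC))
im,d,p=load('top0'); print('bowl',at_z(p,[(118,160)],[40]))
```

```text
t 17.55 pos [616.61 401.68 307.84] w 16.81070571866435 F [-0.34 -0.78 -1.02] tilt 1.8746663185087604
tool axes x [-0.01  0.03 -1.  ] y [0.23 0.97 0.03] z [ 0.97 -0.23 -0.02]
shift tool [118.99 -25.13  12.73] norm 122.27826941925098
roll deg 1 1.2427292430891737
roll deg -1 -178.75727075691083
q [-0.92  0.8   0.72  1.14 -0.54  1.37 -0.48]
bowl [[668.63 375.55  40.  ]]
```

View pics/top13c.png

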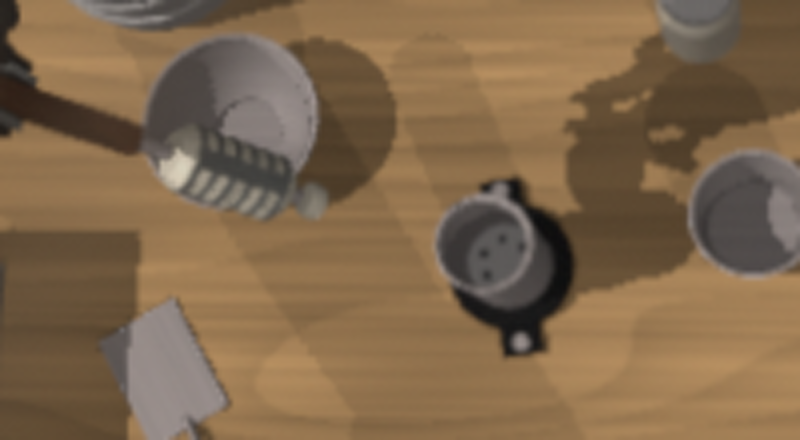

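Emit:
apply_moves([
  [[30,-5,2],1.2,10],
  [[38,-8,2],0,10],
  [[36,-8,2],0,10],
  [[14,-2,0],0,10],
  [[0,0,0],0,10],
])

```text
clock: 18.23
eef_pos: [618.4, 374.4, 192.0]
tool_rot: [1.971, 1.541, 1.713]
force: [0.7, -0.2, -1.5]
width: 16.9
```

```bash
cat >> h.py <<'E'
C=np.array([569.6,174.9,0])
def cs():
    s,R=st(); d=s['eef_pos']-C; print('t %.2f along %.1f lat %.1f z %.1f'%(s['clock'],d@R[:,1],d@R[:,2],s['eef_pos'][2]),'F tool',R.T@s['force'],'tilt axes x',R[:,0],'ydir',R[:2,1],'w',s['width'])
E
python3 - <<'E'
from h import *
cs()
im,d,p=snap('scene',14)
cv2.imwrite('pics/scene14c.png',cv2.resize(im[120:280,260:460],None,fx=3.6,fy=3.6,interpolation=cv2.INTER_CUBIC))
E
```

```text
t 18.23 along 210.6 lat -6.1 z 192.0 F tool [ 1.46 -0.09  0.79] tilt axes x [-0.    0.03 -1.  ] ydir [0.26 0.97] w 16.92530022615839
```

View pics/scene14c.png

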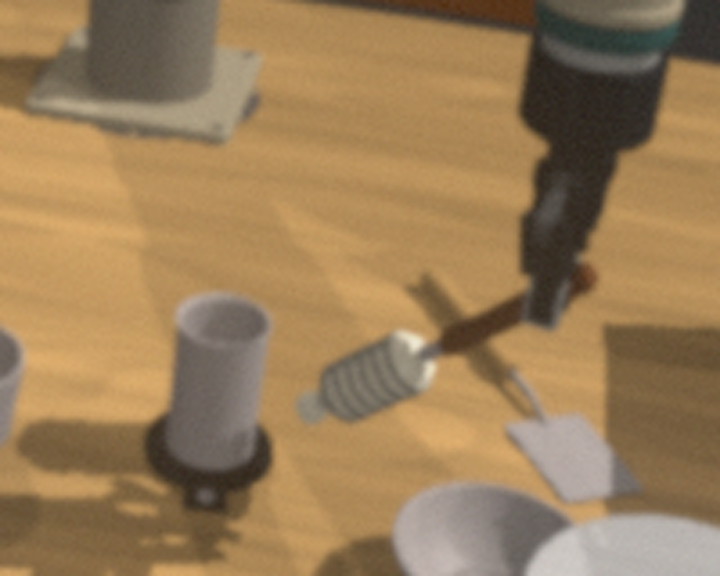

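Emit:
apply_moves([
  [[0,-12,3],0,10],
  [[0,-12,3],0,10],
  [[-10,-13,0],0,10],
  [[-10,-13,0],0,10],
  [[0,0,0],0,10],
])

```text
clock: 18.9
eef_pos: [613.4, 323.9, 218.0]
tool_rot: [1.734, 1.531, 1.476]
force: [0.5, 1.8, -1.3]
width: 17.0
```

Run:
```python
from h import *
cs()
im,d,p=snap('scene',15)
cv2.imwrite('pics/scene15c.png',cv2.resize(im[120:280,260:460],None,fx=3.6,fy=3.6,interpolation=cv2.INTER_CUBIC))
```

```text
t 18.90 along 163.6 lat 2.9 z 218.0 F tool [1.38 1.83 0.02] tilt axes x [ 0.    0.04 -1.  ] ydir [0.26 0.97] w 16.99777706010646
```

View pics/scene15c.png

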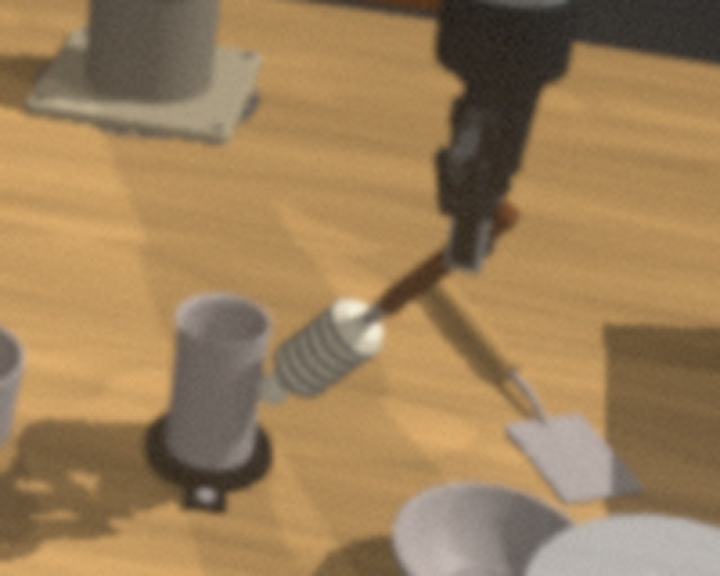

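Emit:
apply_moves([
  [[-7,-14,0],0,10],
  [[-7,-14,0],0,10],
  [[-6,-15,0],0,10],
  [[-5,-15,0],0,10],
  [[0,0,0],0,10],
])

```text
clock: 19.58
eef_pos: [597.7, 264.9, 242.3]
tool_rot: [1.709, 1.529, 1.453]
force: [-0.1, 3.1, -0.7]
width: 16.9
```

Run:
```python
from h import *
cs()
im,d,p=snap('scene',16)
cv2.imwrite('pics/scene16c.png',cv2.resize(im[120:280,260:460],None,fx=3.6,fy=3.6,interpolation=cv2.INTER_CUBIC))
```

```text
t 19.57 along 104.1 lat 3.1 z 242.3 F tool [ 0.79  2.95 -0.9 ] tilt axes x [ 0.    0.04 -1.  ] ydir [0.25 0.97] w 16.850344864928775
```

View pics/scene16c.png

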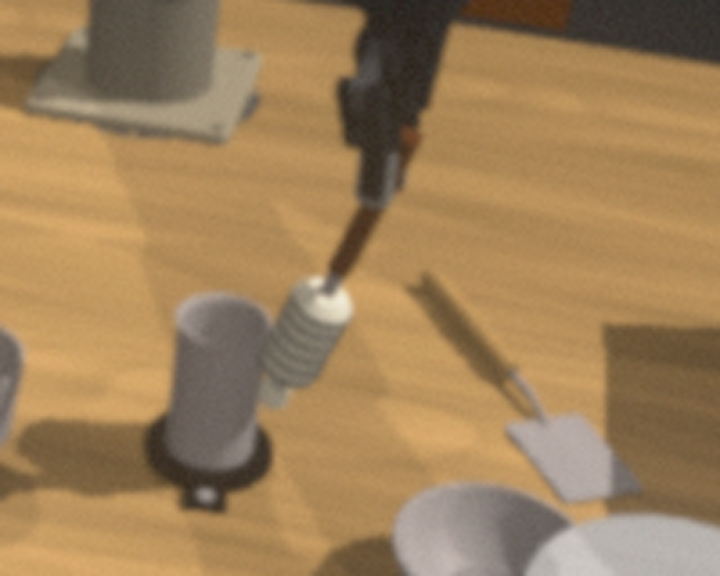

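Emit:
apply_moves([
  [[-4,-13,-1],0,10],
  [[-3,-13,-1],0,10],
  [[-2,-12,-1],0,10],
  [[0,-8,0],0,10],
  [[0,0,0],0,10],
])

```text
clock: 20.25
eef_pos: [583.3, 219.6, 249.2]
tool_rot: [1.66, 1.529, 1.407]
force: [1.3, 2.5, -0.6]
width: 16.7
```

Run:
```python
from h import *
cs()
im,d,p=snap('scene',17)
cv2.imwrite('pics/scene17c.png',cv2.resize(im[120:280,260:460],None,fx=3.6,fy=3.6,interpolation=cv2.INTER_CUBIC))
```

```text
t 20.25 along 57.0 lat 1.1 z 249.2 F tool [0.69 2.72 0.61] tilt axes x [ 0.01  0.04 -1.  ] ydir [0.25 0.97] w 16.745915390166395
```

View pics/scene17c.png

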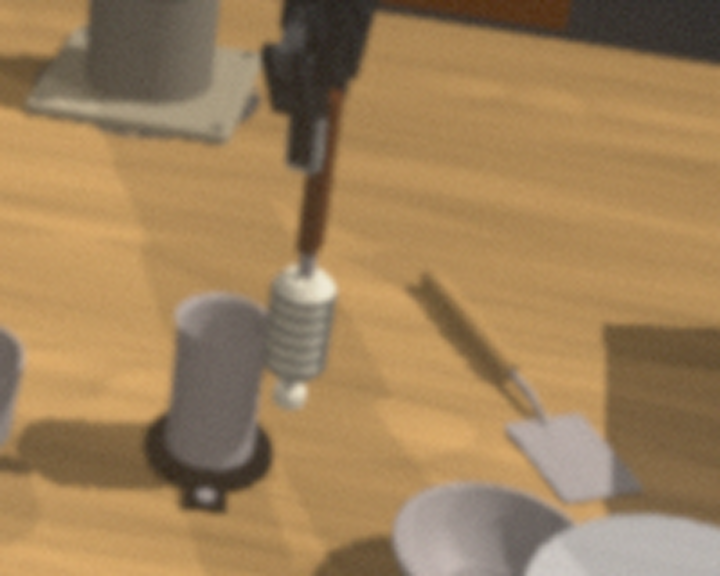

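Emit:
apply_moves([
  [[0,-5,0],0,10],
  [[0,-3,0],0,10],
  [[0,0,0],0,10],
])

```text
clock: 20.68
eef_pos: [581.2, 213.1, 248.6]
tool_rot: [1.669, 1.528, 1.419]
force: [0.9, 3.1, 0.4]
width: 17.0
```

```bash
cat >> h.py <<'E'
def axis_scene(pts,zs=None,n=None):
    pass
E
python3 - <<'E'
from h import *
cs()
im,d,p=snap('scene',18)
cv2.imwrite('pics/scene18c.png',cv2.resize(im[140:240,310:390],None,fx=7,fy=6,interpolation=cv2.INTER_CUBIC))
im,X=cloud('scene18')
for v in range(165,232,3):
    row=X[v,325:365]; c=im[v,325:365]
    k=(np.hypot(row[:,0]-583,row[:,1]-215)<45)&(row[:,2]>30)
    if k.sum()>2: print(v, 325+np.where(k)[0][[0,-1]], np.median(row[k],0))
E
```

```text
t 20.68 along 50.3 lat 0.7 z 248.6 F tool [-0.31  3.2   0.09] tilt axes x [ 0.01  0.04 -1.  ] ydir [0.25 0.97] w 17.006902704743666
165 [336 350] [595.02 214.56 254.34]
168 [342 350] [590.17 221.4  244.92]
171 [342 349] [592.13 221.32 238.92]
174 [342 349] [589.63 222.12 230.23]
177 [342 349] [590.63 223.13 222.79]
180 [341 348] [590.68 221.84 215.02]
183 [341 348] [591.96 222.96 208.04]
186 [341 348] [589.73 223.79 198.52]
189 [342 346] [592.22 223.83 192.5 ]
192 [342 346] [586.7  224.32 182.04]
195 [337 349] [582.   223.15 169.42]
198 [334 351] [590.8  223.38 168.8 ]
201 [334 352] [597.88 225.98 164.08]
204 [329 352] [596.62 223.97 157.07]
207 [328 351] [597.42 221.57 148.04]
210 [329 351] [597.3  222.53 139.63]
213 [328 351] [596.86 222.28 131.04]
216 [325 350] [598.57 218.65 121.79]
219 [325 350] [597.33 219.86 114.2 ]
222 [325 349] [597.98 221.82 106.52]
225 [325 345] [595.27 214.52  91.77]
228 [325 345] [588.01 220.9   78.87]
231 [325 344] [591.72 221.88  72.37]
```

View pics/scene18c.png

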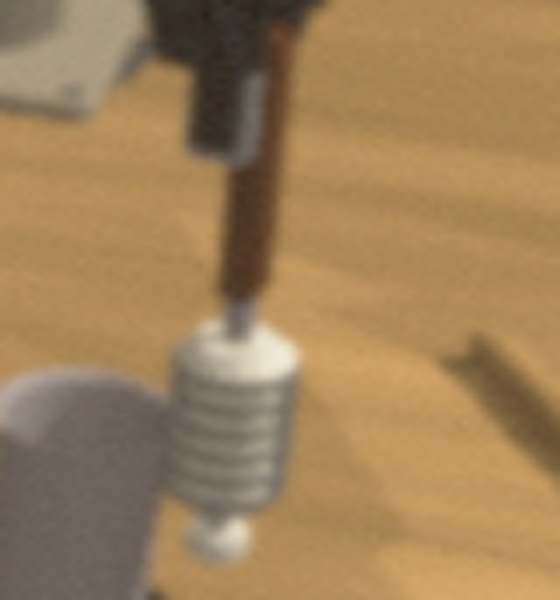

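Run:
```python
from h import *
im,d,p=load('scene18'); s,R=st()
K=None
# fit axis point+direction along tool-y only: a(z)=a0+k*(z-..)
obs=np.array([(310+258/7,140+200/6),(310+240/7,140+318/6),(310+235/7,140+430/6),(310+220/7,140+545/6)])
from scipy.optimize import least_squares
X0=s['eef_pos']-15*R[:,0]
u=R[:,1]
def f(q):
    th,dl=q; a=np.array([u[0]*np.sin(th),u[1]*np.sin(th),np.cos(th)])
    base=X0+dl*u
    L=np.linspace(0,230,60); pr=proj(p,[base-l*a for l in L])
    return [np.interp(v,pr[:,1],pr[:,0])-uu for uu,v in obs]
r=least_squares(f,[0,0]); print(np.degrees(r.x[0]),r.x[1],r.fun)
r=least_squares(lambda q:f([q[0],0]),[0]); print(np.degrees(r.x[0]),r.fun)
th=r.x[0]
cs()
```

```text
-3.159313988594165 9.744796086198813 [-0.28  0.6  -0.35  0.03]
-7.167484013712114 [-3.32 -0.93 -0.43  1.45]
t 20.73 along 50.3 lat 0.7 z 248.5 F tool [-0.57  2.74  0.02] tilt axes x [ 0.01  0.04 -1.  ] ydir [0.25 0.97] w 16.734851454647686
```

Run:
```python
from h import *
snap('wrist',19)
```

```text
(no output)
```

View pics/wrist19.png

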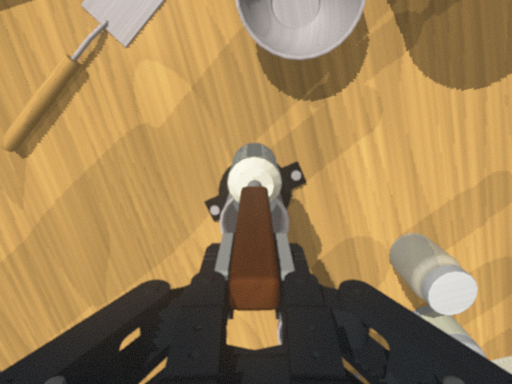

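Run:
```python
from h import *
im,d,p=load('wrist19')
s,R=st()
def loc(u,v):
    X=at_depth(p,[(u,v)],[d[v,u]])[0]; e=X-C; return X, 'along %.1f lat %.1f'%(e@R[:,1],e@R[:,2])
for uv in [(255,176),(242,178),(268,178),(255,165),(255,160),(255,150),(255,200),(255,230),(255,260),(255,290),(255,305),(228,215),(284,215),(226,222),(286,222)]: print(uv,loc(*uv))
cv2.imwrite('pics/w19c.png',cv2.resize(im[130:260,190:320],None,fx=6,fy=4.6,interpolation=cv2.INTER_CUBIC))
```

```text
(255, 176) (array([587.81, 233.78, 169.73]), 'along 68.6 lat 2.4')
(242, 178) (array([578.09, 234.21, 167.49]), 'along 66.5 lat -7.2')
(268, 178) (array([596.55, 229.79, 168.76]), 'along 66.9 lat 11.8')
(255, 165) (array([589.79, 241.51, 169.24]), 'along 76.6 lat 2.4')
(255, 160) (array([590.44, 244.08, 163.45]), 'along 79.0 lat 2.4')
(255, 150) (array([591.37, 247.89, 138.5 ]), 'along 81.9 lat 2.4')
(255, 200) (array([587.1 , 230.67, 219.21]), 'along 67.5 lat 2.2')
(255, 230) (array([586.58, 228.34, 258.81]), 'along 66.8 lat 2.1')
(255, 260) (array([586.32, 227.15, 285.66]), 'along 66.7 lat 2.1')
(255, 290) (array([585.28, 222.98, 299.09]), 'along 63.0 lat 2.0')
(255, 305) (array([583.66, 216.66, 298.18]), 'along 56.4 lat 2.0')
(228, 215) (array([545.69, 182.39,  83.84]), 'along 4.8 lat -25.4')
(284, 215) (array([601.61, 178.85, 113.25]), 'along 16.5 lat 29.6')
(226, 222) (array([545.61, 182.73, 104.98]), 'along 6.0 lat -25.6')
(286, 222) (array([601.86, 172.19, 114.77]), 'along 10.2 lat 31.4')
```

View pics/w19c.png

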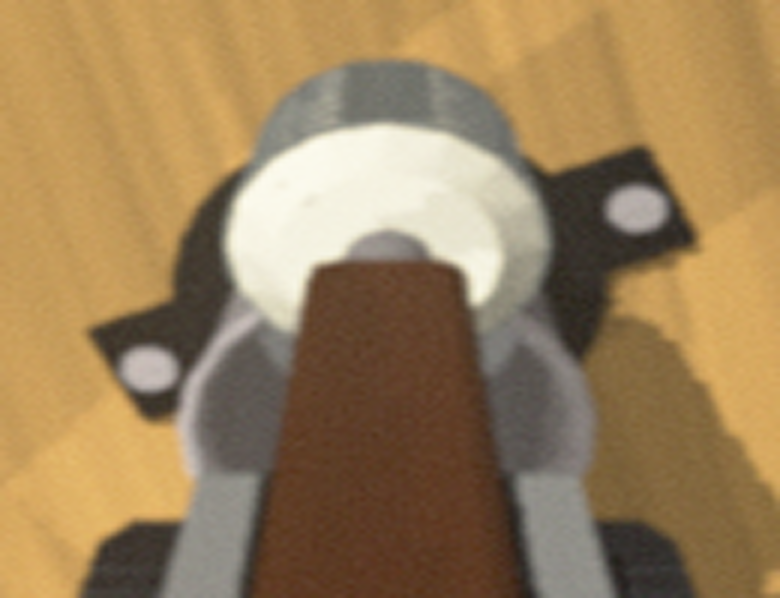

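Emit:
apply_moves([
  [[0,5,0],0,10],
  [[-20,2,0],0,10],
  [[-30,0,0],0,10],
  [[-25,0,0],0,10],
  [[0,0,0],0,10],
])

```text
clock: 21.4
eef_pos: [580.2, 210.3, 322.2]
tool_rot: [1.93, 1.545, 1.676]
force: [-0.7, -0.0, -1.6]
width: 17.0
```

Run:
```python
from h import *
cs()
snap('wrist',20); im,d,p=load('wrist20')
s,R=st()
def loc(u,v):
    X=at_depth(p,[(u,v)],[d[v,u]])[0]; e=X-C; return X, 'along %.1f lat %.1f'%(e@R[:,1],e@R[:,2])
for uv in [(255,172),(242,178),(268,178),(255,160),(255,150),(255,200),(255,230),(255,260),(255,290)]: print(uv,loc(*uv))
```

```text
t 21.40 along 44.8 lat -1.6 z 322.2 F tool [ 1.6  -0.23 -0.69] tilt axes x [-0.    0.03 -1.  ] ydir [0.25 0.97] w 17.010926875987476
(255, 172) (array([586.87, 232.64, 243.33]), 'along 66.0 lat -0.6')
(242, 178) (array([576.54, 230.47, 242.36]), 'along 61.3 lat -10.0')
(268, 178) (array([594.82, 225.6 , 241.75]), 'along 61.1 lat 8.9')
(255, 160) (array([588.65, 239.69, 235.41]), 'along 73.1 lat -0.6')
(255, 150) (array([589.08, 242.19, 203.99]), 'along 74.8 lat -0.4')
(255, 200) (array([585.77, 227.06, 291.55]), 'along 61.4 lat -0.8')
(255, 230) (array([585.67, 225.6 , 332.05]), 'along 61.0 lat -1.0')
(255, 260) (array([585.67, 224.86, 358.98]), 'along 60.9 lat -1.1')
(255, 290) (array([584.66, 220.59, 372.02]), 'along 56.8 lat -1.2')
```

View pics/wrist20.png

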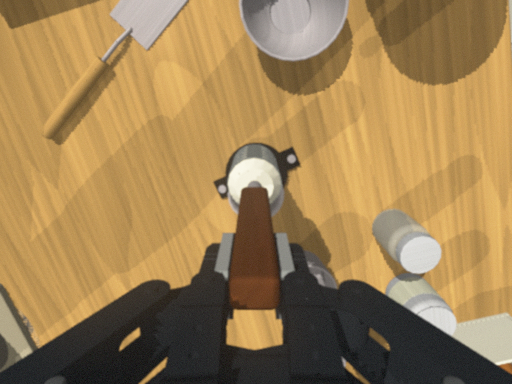

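Emit:
apply_moves([
  [[0,-18,0],0,10],
  [[0,-18,1],0,10],
  [[0,-15,0],0,10],
  [[0,-3,0],0,10],
  [[0,0,0],0,10],
])

```text
clock: 22.08
eef_pos: [563.4, 151.6, 315.9]
tool_rot: [2.329, 1.546, 2.071]
force: [-0.0, 1.1, -1.2]
width: 16.8
```

```bash
cat >> h.py <<'E'
def wl(k):
    cs(); snap('wrist',k); im,d,p=load(f'wrist{k}'); s,R=st()
    for uv in [(255,160),(255,150),(255,200),(255,230),(255,260)]:
        X=at_depth(p,[uv],[d[uv[1],uv[0]]])[0]; e=X-C; print(uv,X,'along %.1f lat %.1f'%(e@R[:,1],e@R[:,2]))
E
python3 - <<'E'
from h import *
wl(21)
im,d,p=snap('scene',21)
cv2.imwrite('pics/scene21c.png',cv2.resize(im[100:270,280:380],None,fx=6,fy=3.5,interpolation=cv2.INTER_CUBIC))
E
```

```text
t 22.07 along -18.4 lat -5.5 z 315.9 F tool [ 1.19  1.09 -0.28] tilt axes x [-0.01  0.02 -1.  ] ydir [0.25 0.97] w 16.801988163522655
(255, 160) [571.2  180.89 230.35] along 10.3 lat -3.9
(255, 150) [571.32 183.18 198.68] along 12.0 lat -3.8
(255, 200) [568.65 168.04 284.52] along -1.8 lat -4.0
(255, 230) [568.85 166.48 324.52] along -2.5 lat -4.1
(255, 260) [569.23 166.3  352.57] along -2.1 lat -4.2
```

View pics/wrist21.png

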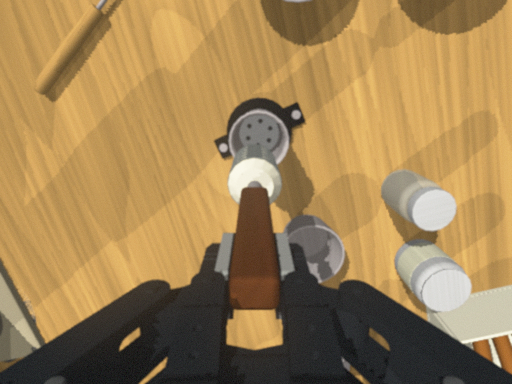

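View pics/scene21c.png

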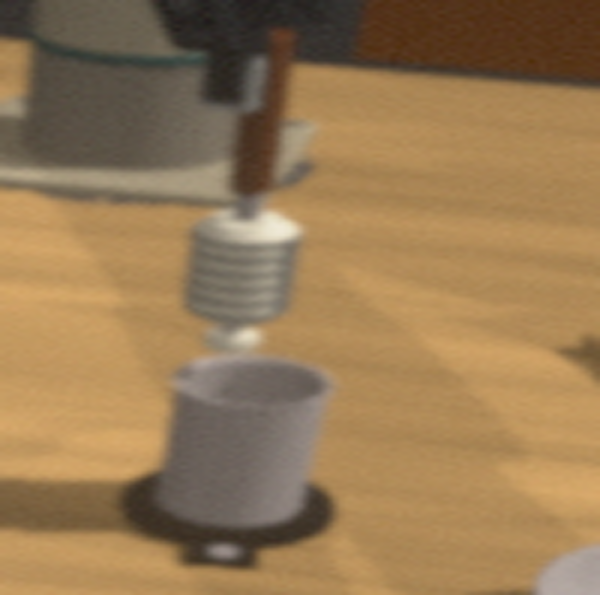

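Emit:
apply_moves([
  [[0,5,2],0,10],
  [[0,3,2],0,10],
  [[0,0,0],0,10],
])

```text
clock: 22.55
eef_pos: [570.2, 161.2, 315.8]
tool_rot: [2.3, 1.546, 2.047]
force: [0.3, 0.5, -1.7]
width: 17.0
```

Run:
```python
from h import *
wl(22)
```

```text
t 22.55 along -7.2 lat -1.3 z 315.8 F tool [1.72 0.53 0.19] tilt axes x [-0.01  0.02 -1.  ] ydir [0.25 0.97] w 17.02706951489444
(255, 160) [577.95 190.61 230.56] along 21.6 lat 0.2
(255, 150) [578.   192.71 197.61] along 23.0 lat 0.3
(255, 200) [575.33 177.46 283.69] along 9.2 lat 0.1
(255, 230) [575.89 177.17 326.95] along 9.9 lat -0.0
(255, 260) [575.97 175.99 352.57] along 9.2 lat -0.1
```

View pics/wrist22.png

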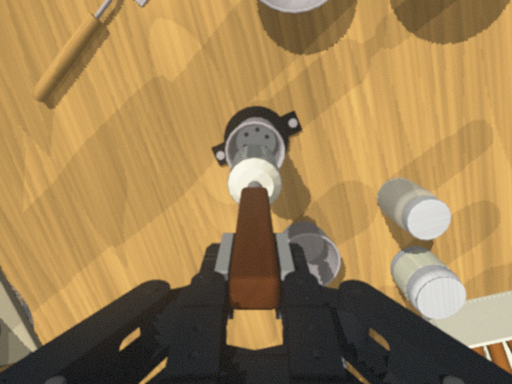

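Emit:
apply_moves([
  [[10,-3,0],0,10],
  [[14,-1,0],0,10],
  [[14,0,0],0,10],
  [[0,0,0],0,10],
])

```text
clock: 23.1
eef_pos: [567.4, 157.6, 274.0]
tool_rot: [2.401, 1.545, 2.147]
force: [-1.1, 0.1, -2.2]
width: 17.1
```

Run:
```python
from h import *
wl(23)
im,d,p=snap('scene',23)
cv2.imwrite('pics/scene23c.png',cv2.resize(im[100:270,280:380],None,fx=6,fy=3.5,interpolation=cv2.INTER_CUBIC))
```

```text
t 23.10 along -12.6 lat -2.9 z 274.0 F tool [ 2.17 -0.22 -1.01] tilt axes x [-0.01  0.02 -1.  ] ydir [0.25 0.97] w 17.120233733930494
(255, 160) [575.07 186.94 188.99] along 16.4 lat -1.1
(255, 150) [574.96 188.77 154.54] along 17.5 lat -1.0
(255, 200) [572.51 173.62 241.39] along 3.8 lat -1.1
(255, 230) [573.01 172.77 283.35] along 3.8 lat -1.2
(255, 260) [573.33 172.22 310.5 ] along 3.9 lat -1.2
```

View pics/scene23c.png

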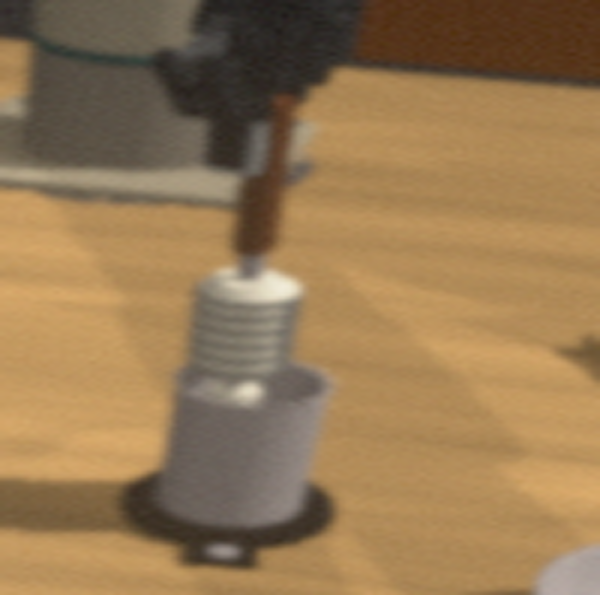

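View pics/wrist23.png

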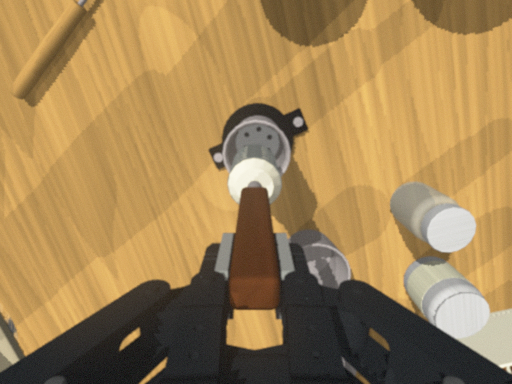

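Emit:
apply_moves([
  [[0,3,1],0,10],
  [[8,1,0],0,10],
  [[12,0,0],0,10],
  [[0,0,0],0,10],
])

```text
clock: 23.7
eef_pos: [570.9, 162.1, 254.8]
tool_rot: [2.233, 1.546, 1.98]
force: [-0.5, -0.4, -1.4]
width: 17.0
```

Run:
```python
from h import *
wl(24)
im,d,p=snap('scene',24)
cv2.imwrite('pics/scene24c.png',cv2.resize(im[100:270,280:380],None,fx=6,fy=3.5,interpolation=cv2.INTER_CUBIC))
```

```text
t 23.70 along -7.1 lat 0.6 z 254.8 F tool [ 1.37 -0.54 -0.32] tilt axes x [-0.01  0.02 -1.  ] ydir [0.25 0.97] w 16.971492802346592
(255, 160) [578.79 191.39 168.62] along 21.6 lat 2.4
(255, 150) [578.99 193.74 137.1 ] along 23.3 lat 2.4
(255, 200) [576.12 178.32 222.48] along 9.3 lat 2.3
(255, 230) [576.61 178.   265.77] along 10.0 lat 2.2
(255, 260) [576.76 177.24 292.25] along 9.8 lat 2.2
```

View pics/scene24c.png

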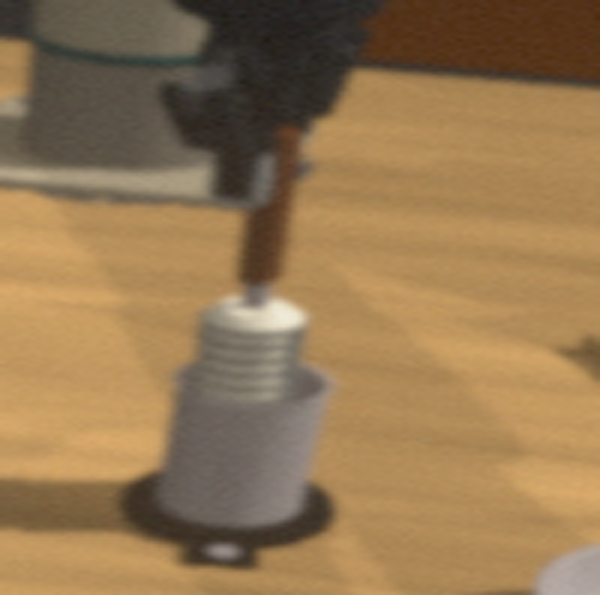

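Emit:
apply_moves([
  [[8,-2,-1],0,10],
  [[12,0,0],0,10],
  [[4,0,0],0,10],
  [[0,0,0],0,10],
])

```text
clock: 24.3
eef_pos: [569.9, 160.6, 230.2]
tool_rot: [2.156, 1.547, 1.902]
force: [-0.1, -0.4, -0.8]
width: 16.9
```

Run:
```python
from h import *
wl(25)
```

```text
t 24.30 along -9.2 lat 0.8 z 230.2 F tool [ 0.83 -0.44 -0.  ] tilt axes x [-0.01  0.02 -1.  ] ydir [0.25 0.97] w 16.850961946830154
(255, 160) [578.05 190.06 145.35] along 19.7 lat 2.5
(255, 150) [578.25 192.23 112.84] along 21.2 lat 2.5
(255, 200) [575.26 177.   198.72] along 7.5 lat 2.4
(255, 230) [575.5  176.09 240.42] along 7.5 lat 2.3
(255, 260) [575.57 175.22 266.86] along 7.2 lat 2.2
```

Emit:
apply_moves([
  [[3,0,-1],0,10],
  [[3,0,0],0,10],
  [[3,0,0],0,10],
  [[0,0,0],0,10],
])

```text
clock: 24.85
eef_pos: [569.3, 161.2, 221.3]
tool_rot: [2.101, 1.547, 1.847]
force: [-0.6, -0.4, -1.1]
width: 16.9
```

Emit:
apply_moves([
  [[3,0,0],0,10],
  [[3,0,0],0,10],
  [[0,0,0],0,10],
])

```text
clock: 25.22
eef_pos: [569.3, 161.4, 214.9]
tool_rot: [2.095, 1.547, 1.841]
force: [1.0, 0.1, -0.4]
width: 17.0
```

Emit:
apply_moves([
  [[3,0,0],0,10],
  [[2,0,0],0,10],
  [[0,0,0],0,10],
])

```text
clock: 25.6
eef_pos: [569.5, 161.5, 209.9]
tool_rot: [2.071, 1.547, 1.817]
force: [-0.6, 0.4, 0.1]
width: 17.1
```

Emit:
apply_moves([
  [[2,0,0],0,10],
  [[0,0,0],0,10],
])

```text
clock: 25.85
eef_pos: [569.5, 161.5, 208.2]
tool_rot: [2.062, 1.546, 1.809]
force: [0.1, 0.3, 2.4]
width: 16.8
```

Emit:
apply_moves([
  [[2,0,0],0,10],
  [[0,0,0],0,10],
])

```text
clock: 26.1
eef_pos: [569.6, 161.6, 206.6]
tool_rot: [2.048, 1.546, 1.795]
force: [-0.9, -0.6, 3.1]
width: 17.2
```

Emit:
apply_moves([
  [[0,0,0],0,10],
  [[1,0,0],0,10],
  [[0,0,0],0,10],
])

```text
clock: 26.48
eef_pos: [569.6, 161.6, 205.8]
tool_rot: [2.043, 1.546, 1.789]
force: [-0.8, -0.5, 3.2]
width: 16.9
```

Run:
```python
from h import *
wl(26)
```

```text
t 26.48 along -8.3 lat 1.0 z 205.8 F tool [-3.21 -0.6  -0.65] tilt axes x [-0.01  0.02 -1.  ] ydir [0.25 0.97] w 16.905714964068245
(255, 160) [577.85 190.9  119.35] along 20.2 lat 2.6
(255, 150) [578.15 193.22  87.15] along 21.8 lat 2.7
(255, 200) [574.96 177.82 173.61] along 8.0 lat 2.5
(255, 230) [575.11 176.91 215.64] along 8.1 lat 2.4
(255, 260) [575.22 176.39 242.9 ] along 8.2 lat 2.3
```

Emit:
apply_moves([
  [[-12,0,0],0,10],
  [[-14,0,0],0,10],
  [[-14,0,0],0,10],
  [[-14,0,0],0,10],
  [[0,0,0],0,10],
])

```text
clock: 27.15
eef_pos: [570.5, 160.1, 263.7]
tool_rot: [1.978, 1.546, 1.724]
force: [0.6, 0.1, -1.6]
width: 16.9
```

Run:
```python
from h import *
wl(27)
```

```text
t 27.15 along -8.2 lat 2.0 z 263.7 F tool [1.64 0.17 0.56] tilt axes x [-0.    0.02 -1.  ] ydir [0.25 0.97] w 16.924711478084976
(255, 160) [579.   189.73 179.07] along 20.6 lat 3.4
(255, 150) [579.27 191.71 145.09] along 21.9 lat 3.6
(255, 200) [576.04 176.78 232.95] along 8.5 lat 3.2
(255, 230) [576.   175.46 273.61] along 8.1 lat 3.1
(255, 260) [576.13 175.17 301.31] along 8.5 lat 3.0
```

Emit:
apply_moves([
  [[12,0,-1],0,10],
  [[14,0,-1],0,10],
  [[14,0,0],0,10],
  [[8,0,0],0,10],
  [[2,0,0],0,10],
  [[0,0,0],0,10],
])

```text
clock: 27.95
eef_pos: [566.1, 162.2, 207.4]
tool_rot: [2.21, 1.546, 1.957]
force: [-1.1, 0.6, 2.7]
width: 16.9
```

Emit:
apply_moves([
  [[3,0,0],0,10],
  [[0,0,0],0,10],
])

```text
clock: 28.2
eef_pos: [566.1, 162.3, 205.3]
tool_rot: [2.181, 1.545, 1.928]
force: [-1.1, -0.5, 3.9]
width: 16.8
```

Emit:
apply_moves([
  [[0,0,0],0,10],
  [[-12,0,0],0,10],
  [[-14,0,0],0,10],
  [[-14,0,0],0,10],
  [[-14,0,0],0,10],
  [[0,0,0],0,10],
])

```text
clock: 28.95
eef_pos: [567.6, 160.6, 263.9]
tool_rot: [2.066, 1.546, 1.812]
force: [0.1, 0.5, -0.8]
width: 16.8
```

Run:
```python
from h import *
wl(28)
```

```text
t 28.95 along -8.7 lat -1.4 z 263.9 F tool [ 0.84  0.53 -0.02] tilt axes x [-0.01  0.02 -1.  ] ydir [0.25 0.97] w 16.768175861711825
(255, 160) [575.89 190.05 178.39] along 20.0 lat -0.0
(255, 150) [576.13 192.18 145.28] along 21.4 lat 0.1
(255, 200) [573.05 177.11 232.6 ] along 7.9 lat -0.2
(255, 230) [573.2  176.16 274.26] along 7.9 lat -0.4
(255, 260) [573.26 175.42 300.97] along 7.7 lat -0.5
```

Emit:
apply_moves([
  [[12,0,0],0,10],
  [[14,0,0],0,10],
  [[14,0,0],0,10],
  [[8,0,0],0,10],
  [[2,0,0],0,10],
  [[0,0,0],0,10],
])

```text
clock: 29.75
eef_pos: [565.4, 162.3, 207.6]
tool_rot: [2.275, 1.545, 2.022]
force: [-0.6, 0.7, 3.1]
width: 17.2
```

Emit:
apply_moves([
  [[3,0,0],0,10],
  [[0,0,0],0,10],
  [[0,0,0],0,10],
])

```text
clock: 30.12
eef_pos: [565.5, 162.3, 205.9]
tool_rot: [2.235, 1.545, 1.981]
force: [-0.7, -0.0, 3.6]
width: 16.9
```

Run:
```python
from h import *
wl(29)
```

```text
t 30.12 along -8.9 lat -4.2 z 205.9 F tool [-3.63 -0.13 -0.74] tilt axes x [-0.01  0.02 -1.  ] ydir [0.25 0.97] w 16.898642563284263
(255, 160) [573.33 191.83 120.33] along 19.8 lat -2.6
(255, 150) [573.37 193.86  86.49] along 21.1 lat -2.5
(255, 200) [570.82 179.16 175.46] along 8.1 lat -2.7
(255, 230) [570.99 177.62 215.47] along 7.4 lat -2.8
(255, 260) [571.17 176.84 242.27] along 7.3 lat -2.9
```

Emit:
apply_moves([
  [[-12,0,1],0,10],
  [[-14,0,1],0,10],
  [[-14,0,0],0,10],
  [[-14,0,0],0,10],
  [[-14,0,0],0,10],
  [[-14,0,0],0,10],
  [[-14,0,0],0,10],
  [[-14,0,0],0,10],
  [[-14,0,0],0,10],
  [[-10,0,0],0,10],
])

```text
clock: 31.42
eef_pos: [569.1, 158.0, 348.8]
tool_rot: [2.214, 1.546, 1.96]
force: [-0.7, 0.4, -0.5]
width: 16.7
```

Run:
```python
from h import *
wl(30); plan(unrest([0,-60,330]),RX)
```

```text
t 31.43 along -9.5 lat -1.5 z 348.8 F tool [ 0.47  0.2  -0.74] tilt axes x [-0.01  0.02 -1.  ] ydir [0.25 0.97] w 16.654269405133814
(255, 160) [577.08 187.45 263.44] along 19.5 lat 0.6
(255, 150) [577.3  189.84 232.23] along 21.2 lat 0.7
(255, 200) [574.48 174.73 318.18] along 7.7 lat 0.6
(255, 230) [574.6  173.21 358.2 ] along 7.1 lat 0.6
(255, 260) [574.71 172.31 384.78] along 6.8 lat 0.6
t 31.475 pos [569.76 157.95 350.04] w 17.205834183806004 F [0.85 0.14 0.19] tilt 1.4117686275461927
tool axes x [-0.01  0.02 -1.  ] y [0.25 0.97 0.02] z [ 0.97 -0.25 -0.01]
shift tool [  10.11 -405.16  112.47] norm 420.59676217022536
roll deg 1 -0.1631307462067701
roll deg -1 179.83686925379325
q [-0.78  0.53  0.79  1.53 -0.42  1.25 -0.17]
```

Emit:
apply_moves([
  [[0,-25,7],0,10],
  [[0,-40,11],0,10],
  [[0,-42,12],0,10],
  [[0,-42,12],0,10],
  [[0,-42,12],0,10],
  [[0,-42,12],0,10],
  [[0,-42,12],0,10],
  [[0,-42,12],0,10],
  [[0,-30,8],0,10],
  [[0,-15,5],0,10],
])

```text
clock: 32.72
eef_pos: [579.7, -225.6, 338.2]
tool_rot: [2.266, 1.543, 2.019]
force: [0.3, 0.6, -0.1]
width: 16.9
```

```bash
cat >> h.py <<'E'
def rl(k,cam=True):
    s,R=st(); print('t %.2f'%s['clock'],'TCP rest',rest(s['eef_pos']),'F rest',s['force']@M.T,'x',R[:,0],'w',s['width'])
    if not cam: return
    snap('wrist',k); im,d,p=load(f'wrist{k}')
    for uv in [(255,150),(255,160),(255,175),(255,200),(255,230),(255,260)]:
        print(uv,rest(at_depth(p,[uv],[d[uv[1],uv[0]]])[0]))
E
python3 - <<'E'
from h import *
plan(unrest([0,-55,330]),RX); rl(31)
E
```

```text
t 32.725 pos [ 579.66 -225.58  338.21] w 16.879958395744158 F [ 0.29  0.58 -0.11] tilt 1.5961243477842302
tool axes x [-0.01  0.03 -1.  ] y [0.24 0.97 0.02] z [ 0.97 -0.24 -0.02]
shift tool [  7.44 -31.36   6.09] norm 32.796298504274816
roll deg 1 0.2486082822259443
roll deg -1 -179.75139171777406
q [-0.09  0.6   0.76  1.44 -0.43  1.29  0.47]
t 32.73 TCP rest [ -6.09 -23.85 338.21] F rest [ 0.13  0.63 -0.11] x [-0.01  0.03 -1.  ] w 16.879958395744158
(255, 150) [ -6.64   9.09 221.1 ]
(255, 160) [ -6.14   6.79 252.98]
(255, 175) [ -6.01  -3.22 258.33]
(255, 200) [ -5.24  -6.28 307.56]
(255, 230) [ -4.59  -7.06 349.26]
(255, 260) [ -4.19  -8.26 374.91]
```

Emit:
apply_moves([
  [[0,-14,2],0,10],
  [[0,-14,2],0,10],
  [[5,-8,2],0,10],
  [[14,0,0],0,10],
  [[20,0,0],0,10],
  [[20,0,0],0,10],
  [[10,0,0],0,10],
  [[0,0,0],0,10],
])

```text
clock: 33.78
eef_pos: [576.6, -257.2, 262.3]
tool_rot: [2.273, 1.538, 2.032]
force: [-0.2, -0.3, -0.8]
width: 17.1
```

Run:
```python
from h import *
rl(32); im,d,p=snap('scene',32)
cv2.imwrite('pics/scene32c.png',cv2.resize(im[100:240,120:260],None,fx=5,fy=4.2,interpolation=cv2.INTER_CUBIC))
```

```text
t 33.77 TCP rest [ -1.21 -55.22 262.31] F rest [-0.12 -0.37 -0.79] x [-0.01  0.03 -1.  ] w 17.097906497605063
(255, 150) [ -2.32 -21.98 144.85]
(255, 160) [ -1.72 -24.53 176.07]
(255, 175) [ -1.51 -34.57 181.53]
(255, 200) [ -0.54 -37.48 232.  ]
(255, 230) [  0.23 -38.83 272.62]
(255, 260) [  0.73 -39.88 298.84]
```

View pics/scene32c.png

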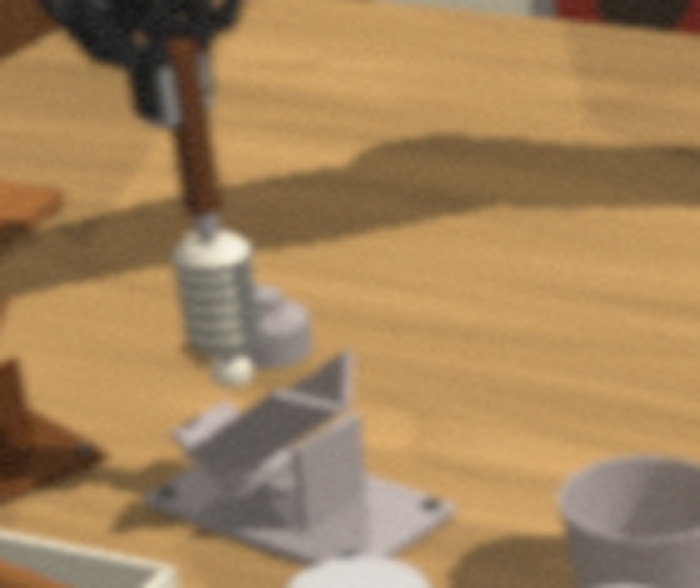

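Emit:
apply_moves([
  [[10,0,0],0,10],
  [[9,0,0],0,10],
  [[1,14,0],0,10],
  [[2,14,0],0,10],
  [[0,0,0],0,10],
])

```text
clock: 34.5
eef_pos: [585.6, -228.4, 242.5]
tool_rot: [2.12, 1.543, 1.879]
force: [0.3, -0.3, 0.1]
width: 17.0
```

Run:
```python
from h import *
rl(33)
```

```text
t 34.50 TCP rest [  0.34 -25.15 242.45] F rest [ 0.34 -0.22  0.15] x [-0.01  0.03 -1.  ] w 16.966336516762166
(255, 150) [ -0.02   7.97 124.82]
(255, 160) [  0.4    5.79 157.82]
(255, 175) [  0.58  -4.15 163.39]
(255, 200) [  1.2   -7.46 211.96]
(255, 230) [  1.7   -8.94 252.22]
(255, 260) [  2.03 -10.09 278.33]
```

Emit:
apply_moves([
  [[2,9,0],0,10],
  [[3,9,0],0,10],
  [[0,0,0],0,10],
])

```text
clock: 34.92
eef_pos: [590.8, -214.3, 239.8]
tool_rot: [2.023, 1.551, 1.78]
force: [-0.1, -1.5, 2.7]
width: 16.8
```

Run:
```python
from h import *
rl(34); im,d,p=snap('scene',34)
cv2.imwrite('pics/scene34c.png',cv2.resize(im[100:240,120:260],None,fx=5,fy=4.2,interpolation=cv2.INTER_CUBIC))
```

```text
t 34.92 TCP rest [  1.92 -10.18 239.83] F rest [ 0.29 -1.44  2.72] x [-0.    0.02 -1.  ] w 16.772661847179645
(255, 150) [ 2.06 13.11 65.91]
(255, 160) [  2.45  16.06 133.49]
(255, 175) [  2.66   9.88 158.71]
(255, 200) [  2.96   3.95 198.96]
(255, 230) [  3.25   5.51 248.19]
(255, 260) [  3.43   6.15 277.54]
```

View pics/scene34c.png

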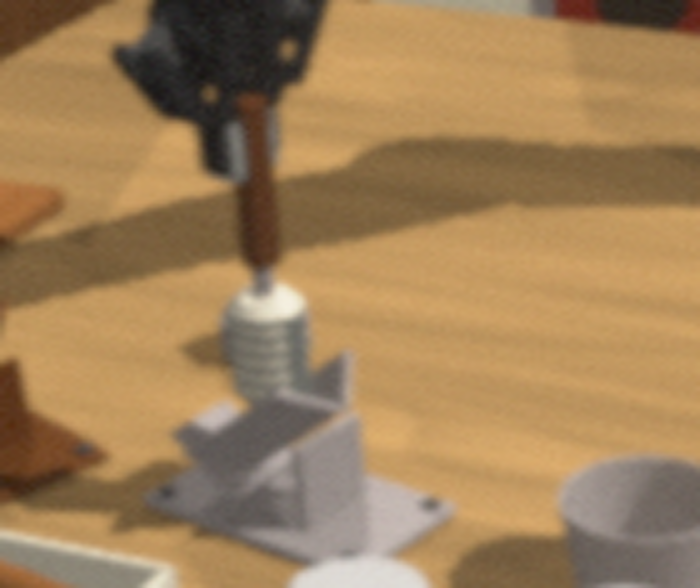

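Emit:
apply_moves([
  [[0,12,0],0,10],
  [[0,12,0],0,10],
  [[0,0,0],0,10],
])

```text
clock: 35.4
eef_pos: [596.4, -191.1, 240.5]
tool_rot: [2.047, 1.553, 1.803]
force: [1.0, -2.5, 1.7]
width: 17.0
```

Run:
```python
from h import *
rl(35); im,d,p=snap('scene',35)
cv2.imwrite('pics/scene35c.png',cv2.resize(im[100:240,120:260],None,fx=5,fy=4.2,interpolation=cv2.INTER_CUBIC))
```

```text
t 35.40 TCP rest [  1.59  13.71 240.54] F rest [ 1.62 -2.15  1.68] x [-0.    0.02 -1.  ] w 16.970889194546846
(255, 150) [ 1.91 41.16 93.82]
(255, 160) [ 1.92 29.33 81.09]
(255, 175) [  2.12  19.76 103.01]
(255, 200) [  2.5   14.24 158.83]
(255, 230) [  2.91  26.54 242.43]
(255, 260) [  3.1   32.27 282.27]
```

View pics/scene35c.png

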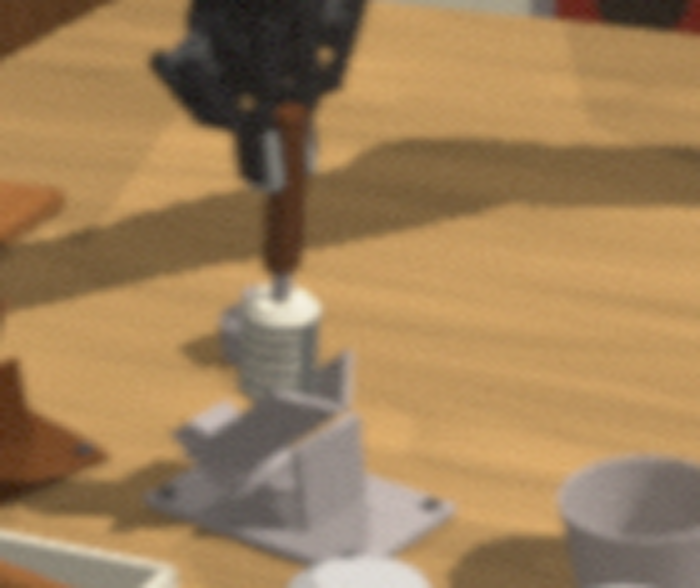

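Emit:
apply_moves([
  [[2,13,0],0,10],
  [[2,13,0],0,10],
  [[3,12,0],0,10],
  [[3,12,0],0,10],
  [[0,0,0],0,10],
])

```text
clock: 36.12
eef_pos: [609.1, -139.2, 230.3]
tool_rot: [2.073, 1.552, 1.829]
force: [1.7, -1.9, 1.7]
width: 17.1
```

Run:
```python
from h import *
rl(36); im,d,p=snap('scene',36)
cv2.imwrite('pics/scene36c.png',cv2.resize(im[100:240,120:260],None,fx=5,fy=4.2,interpolation=cv2.INTER_CUBIC))
```

```text
t 36.12 TCP rest [  0.91  67.16 230.34] F rest [ 2.11 -1.46  1.74] x [-0.    0.02 -1.  ] w 17.106487169883348
(255, 150) [ 0.69 81.02  0.2 ]
(255, 160) [ 0.82 70.58  8.24]
(255, 175) [ 0.94 52.41  7.64]
(255, 200) [ 1.29 31.4  38.47]
(255, 230) [  1.95  44.23 150.36]
(255, 260) [  2.47  86.83 274.02]
```

View pics/scene36c.png

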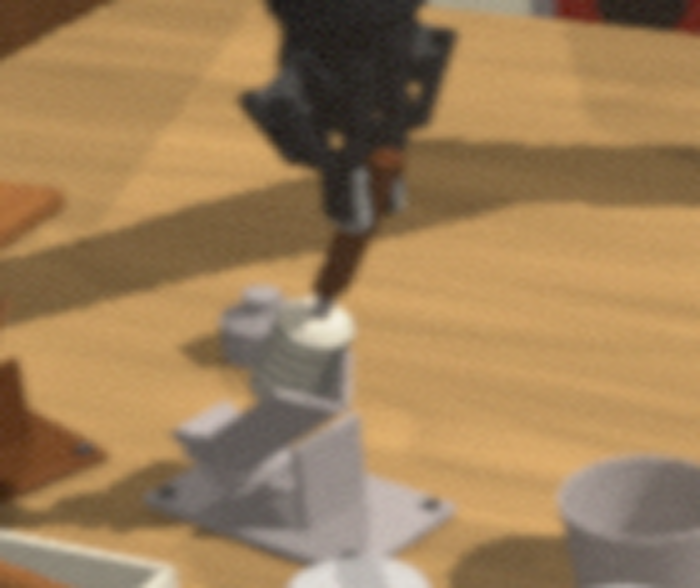

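Emit:
apply_moves([
  [[5,12,0],0,10],
  [[6,12,0],0,10],
  [[7,10,0],0,10],
  [[0,0,0],0,10],
])

```text
clock: 36.72
eef_pos: [617.7, -104.6, 212.4]
tool_rot: [2.026, 1.551, 1.78]
force: [0.6, -1.4, 1.0]
width: 17.1
```

Run:
```python
from h import *
rl(37); im,d,p=snap('scene',37)
cv2.imwrite('pics/scene37c.png',cv2.resize(im[100:240,120:260],None,fx=5,fy=4.2,interpolation=cv2.INTER_CUBIC)); brushpts('scene37')
```

```text
t 36.73 TCP rest [  0.6  102.81 212.36] F rest [ 0.92 -1.25  1.02] x [-0.    0.02 -1.  ] w 17.093296542298052
(255, 150) [  0.63 119.58  -1.09]
(255, 160) [  0.69 108.19  -0.66]
(255, 175) [ 0.78 91.02  1.  ]
(255, 200) [ 0.96 63.29  8.57]
(255, 230) [ 1.19 31.83 22.1 ]
(255, 260) [  2.18 122.03 255.38]
scene37 brown 88
48 4 [  8.03  58.77 174.03]
60 29 [  7.3   66.69 178.89]
72 28 [  8.53  78.46 193.3 ]
84 17 [  9.61  87.88 203.93]
96 6 [ 17.05  99.9  219.94]
108 4 [ -0.83 110.47 222.36]
all
-70 50 [  0.26 -63.24  48.07] 54.127446021204776
-60 20 [ 12.47 -58.06  44.03] 50.20889988391645
-50 16 [ 20.44 -44.09  29.26] 43.91809569435553
-40 43 [ 16.2  -34.97  25.31] 50.4931306838937
-30 75 [  8.87 -23.34  23.28] 79.71016246899187
-20 38 [ 11.64 -14.77  54.97] 112.06388136653695
-10 41 [14.41 -4.37 73.54] 122.0708606281684
0 58 [15.93  5.35 86.03] 138.7569230261015
10 59 [16.42 15.08 99.93] 147.3814093361491
20 319 [ 7.31 27.96 60.96] 155.24725035566755
30 167 [  9.59  33.38 107.43] 157.8090341358604
40 82 [ 10.03  44.97 143.7 ] 158.66859274384427
```

View pics/scene37c.png

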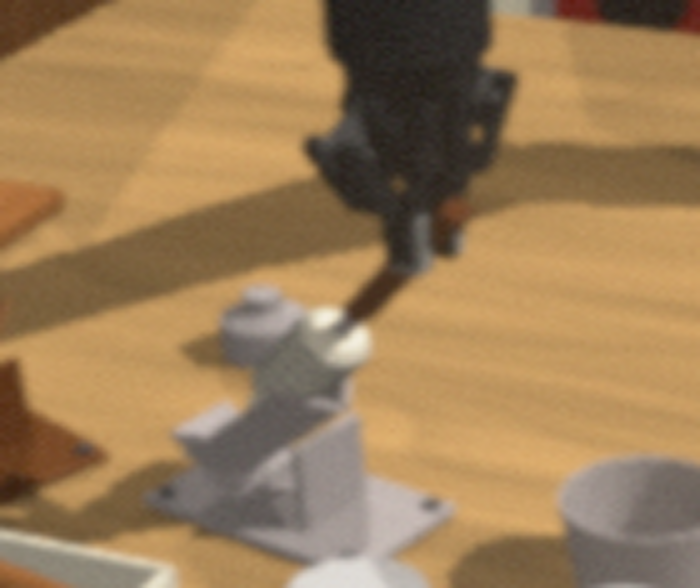

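Emit:
apply_moves([
  [[6,-4,0],0,10],
  [[6,-5,0],0,10],
  [[6,-5,0],0,10],
  [[0,0,0],0,10],
])

```text
clock: 37.33
eef_pos: [613.5, -121.8, 194.1]
tool_rot: [1.971, 1.553, 1.721]
force: [0.9, -2.3, 0.3]
width: 16.9
```

Run:
```python
from h import *
rl(38); im,d,p=snap('scene',38)
cv2.imwrite('pics/scene38c.png',cv2.resize(im[100:240,120:260],None,fx=5,fy=4.2,interpolation=cv2.INTER_CUBIC)); brushpts('scene38')
```

```text
t 37.33 TCP rest [  0.84  85.12 194.12] F rest [ 1.45 -1.97  0.33] x [-0.    0.02 -1.  ] w 16.912481729282916
(255, 150) [  1.38 104.91   0.23]
(255, 160) [ 1.39 94.03  0.06]
(255, 175) [ 1.42 78.76  5.67]
(255, 200) [ 1.47 51.75  9.53]
(255, 230) [ 1.65 32.04 45.24]
(255, 260) [  2.44 104.36 237.02]
scene38 brown 121
36 14 [  8.34  44.07 156.82]
48 34 [  7.63  53.43 165.32]
60 24 [  8.4   65.09 180.26]
72 15 [ 22.69  78.64 212.2 ]
84 11 [ -7.24  88.81 206.52]
96 18 [  9.04 101.47 223.79]
108 5 [  3.84 108.7  227.87]
all
-70 45 [  5.23 -62.86  48.68] 55.036384576538765
-60 20 [ 11.28 -57.89  44.78] 48.15138921926367
-50 16 [ 21.23 -42.07  29.77] 40.81387404696892
-40 46 [ 14.6  -35.86  28.31] 68.16714910751661
-30 84 [  8.94 -23.42  23.03] 102.87721367608435
-20 58 [ 15.66 -15.7   62.08] 118.12917048895468
-10 52 [16.01 -4.68 78.82] 130.27881539267057
0 65 [ 16.75   4.18 105.15] 140.3940807836362
10 86 [ 13.88  15.73 117.25] 143.89271138689944
20 353 [ 6.79 27.86 65.49] 140.1630578238038
30 149 [  4.06  32.35 103.63] 159.26560069899
40 16 [  6.65  44.13 151.55] 157.66455911670306
```

View pics/scene38c.png

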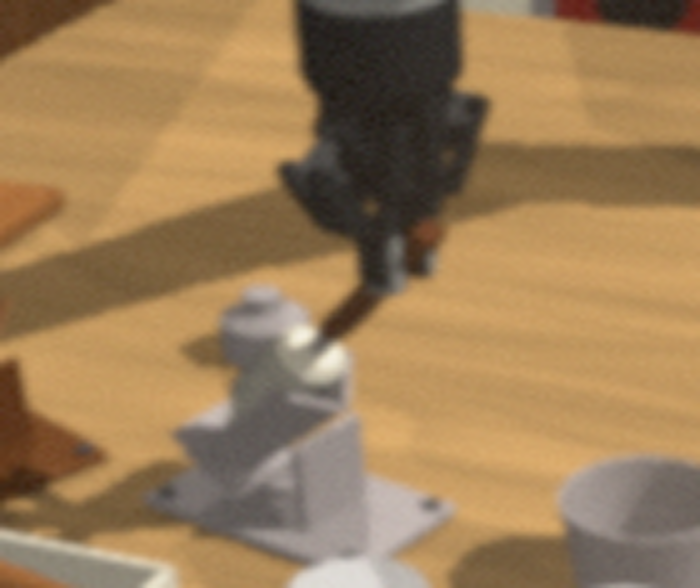

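Emit:
apply_moves([
  [[6,0,0],0,10],
  [[6,0,0],0,10],
  [[4,0,0],0,10],
  [[0,0,0],0,10],
])

```text
clock: 37.92
eef_pos: [614.1, -120.3, 177.7]
tool_rot: [1.925, 1.553, 1.676]
force: [1.5, -1.3, 2.3]
width: 17.2
```

Run:
```python
from h import *
rl(39); im,d,p=snap('scene',39)
cv2.imwrite('pics/scene39c.png',cv2.resize(im[100:240,120:260],None,fx=5,fy=4.2,interpolation=cv2.INTER_CUBIC)); brushpts('scene39')
```

```text
t 37.92 TCP rest [  1.02  86.73 177.69] F rest [ 1.74 -0.93  2.32] x [-0.    0.02 -1.  ] w 17.219220124098445
(255, 150) [  1.68 109.55   1.47]
(255, 160) [ 1.71 99.09  0.55]
(255, 175) [ 1.75 83.4   1.07]
(255, 200) [ 1.85 58.7   8.88]
(255, 230) [  2.5  114.1  212.83]
(255, 260) [  2.55 105.25 219.38]
scene39 brown 159
36 16 [  8.32  41.74 145.74]
48 28 [  8.2   54.37 156.9 ]
60 22 [  8.41  65.04 167.77]
72 19 [ 22.99  80.6  202.67]
84 22 [ -7.72  89.98 208.76]
96 43 [  5.75 102.58 214.62]
108 9 [  3.75 110.64 212.83]
all
-70 34 [  8.31 -63.99  48.47] 52.426360298169314
-60 15 [ 13.03 -57.84  44.17] 54.34511490758765
-50 27 [ 18.33 -43.56  33.24] 59.765283302083866
-40 43 [ 14.83 -35.36  30.25] 89.45930900891312
-30 99 [ 11.83 -24.09  28.01] 105.02412948362634
-20 56 [ 14.58 -15.69  61.44] 112.3439596281837
-10 53 [16.08 -5.21 80.9 ] 127.86064048893286
0 68 [ 14.51   5.11 107.62] 131.0015474148137
10 86 [ 12.71  15.17 117.35] 131.02532870089783
20 337 [ 3.61 28.17 65.07] 134.25818261892363
30 114 [ 6.23 31.05 96.15] 152.2955893278792
40 24 [  7.84  43.31 144.19] 157.92011646636706
```

View pics/scene39c.png

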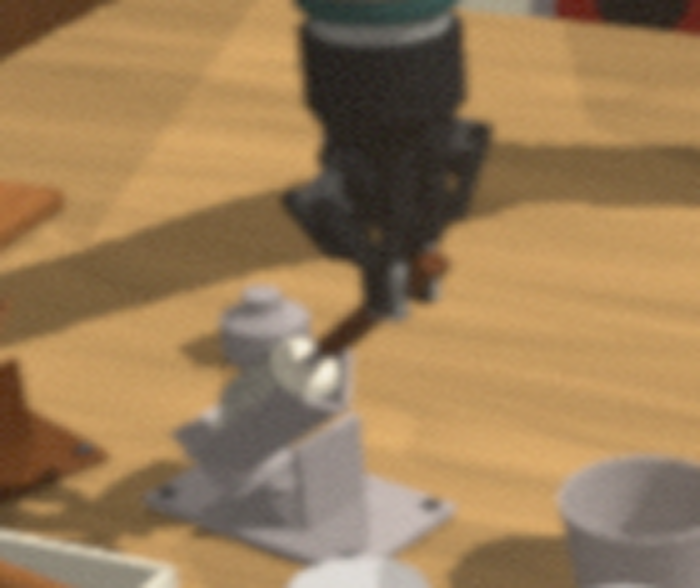

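Emit:
apply_moves([
  [[4,-2,0],0,10],
  [[4,-2,0],0,10],
  [[0,0,0],0,10],
])

```text
clock: 38.4
eef_pos: [613.0, -124.3, 169.5]
tool_rot: [1.904, 1.552, 1.654]
force: [1.4, -2.7, 2.0]
width: 17.0
```

Run:
```python
from h import *
rl(40,False); snap('scene',40); brushpts('scene40')
```

```text
t 38.40 TCP rest [  0.99  82.56 169.5 ] F rest [ 2.   -2.32  2.04] x [-0.    0.02 -1.  ] w 17.046673095961225
scene40 brown 159
36 21 [  8.76  42.74 143.78]
48 24 [  8.24  54.34 154.72]
60 13 [  8.56  65.09 161.33]
72 25 [ 22.15  78.08 196.19]
84 39 [-10.75  92.25 209.2 ]
96 34 [  6.56 102.2  206.44]
all
-70 28 [  9.96 -63.67  48.67] 52.54231891750708
-60 18 [ 14.62 -57.54  45.61] 54.54291271514093
-50 24 [ 19.76 -43.36  30.04] 82.06328199578164
-40 59 [ 15.96 -34.67  35.64] 92.6845483694095
-30 93 [ 12.78 -23.26  29.95] 105.01801916799137
-20 58 [ 16.11 -15.53  63.08] 114.56591028161672
-10 57 [13.85 -4.72 91.57] 123.48831671642958
0 80 [ 12.5    5.21 109.31] 124.5330724344337
10 80 [  9.15  15.77 105.98] 123.25965851134848
20 320 [ 2.05 27.84 60.22] 135.1124129179634
30 101 [ 5.84 31.69 93.95] 149.99917408214762
40 25 [  8.61  44.67 143.96] 157.86133668590986
```

Emit:
apply_moves([
  [[0,0,0],0,16],
  [[0,0,0],0,18],
  [[0,0,0],0,20],
  [[0,0,0],0,24],
  [[0,0,0],0,30],
  [[0,0,0],0,36],
  [[0,0,0],0,36],
])

```text
clock: 39.33
eef_pos: [610.9, -120.5, 167.5]
tool_rot: [2.105, 1.545, 1.856]
force: [-0.5, 0.8, -0.9]
width: 36.0
```

Run:
```python
from h import *
rl(41,True); im,d,p=snap('scene',41); brushpts('scene41')
cv2.imwrite('pics/scene41c.png',cv2.resize(im[100:240,120:260],None,fx=5,fy=4.2,interpolation=cv2.INTER_CUBIC))
```

```text
t 39.33 TCP rest [ -1.97  85.75 167.54] F rest [-0.67  0.64 -0.94] x [-0.01  0.02 -1.  ] w 35.9894108214983
(255, 150) [ -2.43 110.97   0.7 ]
(255, 160) [ -2.41 100.96   0.5 ]
(255, 175) [-2.36 85.78  1.02]
(255, 200) [-2.23 61.52  7.54]
(255, 230) [ -0.27 111.98 200.53]
(255, 260) [ -0.25  98.93 199.85]
scene41 brown 182
36 20 [  8.06  41.78 137.19]
48 22 [  7.42  54.67 148.15]
60 9 [  7.01  63.45 153.57]
72 41 [-18.77  78.01 196.32]
84 26 [  5.38  92.99 194.73]
96 45 [  5.51 101.22 201.3 ]
108 18 [  1.81 109.1  200.09]
all
-70 27 [ 14.96 -63.33  49.36] 52.9812823048395
-60 20 [ 11.37 -56.45  48.51] 54.79585466063467
-50 27 [ 18.68 -41.58  29.82] 81.2112475633063
-40 52 [ 15.82 -33.97  35.72] 89.39987301869893
-30 92 [ 12.63 -23.94  28.76] 100.74665593785019
-20 61 [ 13.98 -15.5   62.33] 111.35448941883922
-10 59 [14.74 -4.17 96.2 ] 121.67987971061491
0 76 [ 12.62   5.51 108.19] 122.56220254347136
10 76 [  9.34  15.23 103.9 ] 119.7776428931916
20 315 [ 2.77 27.94 60.07] 131.07183728109197
30 93 [ 6.87 31.81 91.8 ] 144.201322432378
40 24 [  6.98  43.59 139.12] 153.15737687842605
```

View pics/scene41c.png

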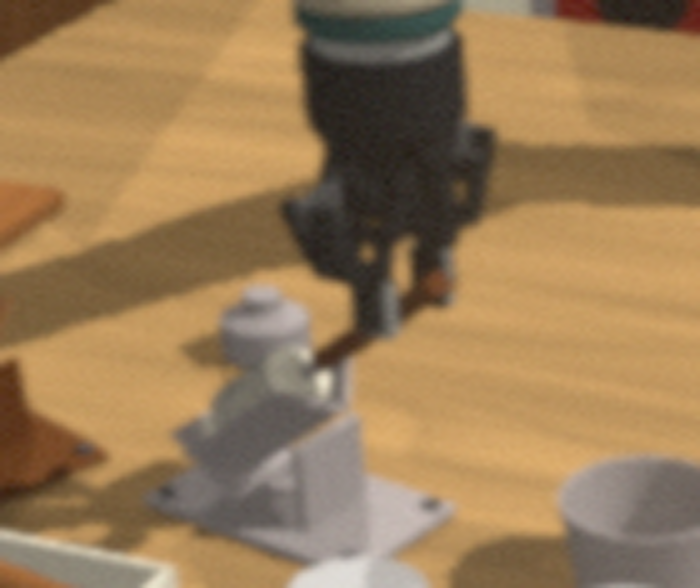

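View pics/wrist41.png

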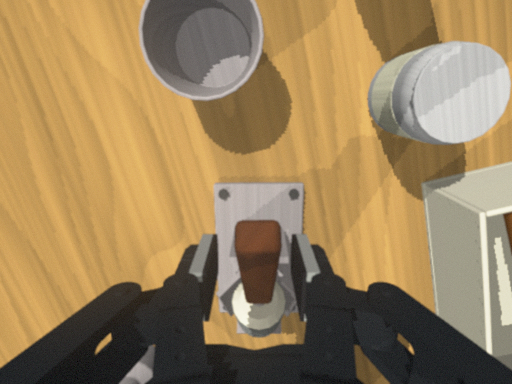

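Emit:
apply_moves([
  [[-5,0,0],0,44],
  [[-15,0,0],0,50],
  [[-30,0,0],0,55],
  [[-40,0,0],0,55],
  [[-30,10,0],0,55],
  [[0,0,0],0,55],
])

```text
clock: 40.17
eef_pos: [614.9, -115.0, 296.3]
tool_rot: [1.976, 1.547, 1.725]
force: [0.1, 0.1, -0.1]
width: 54.7
```

Run:
```python
from h import *
rl(42,True); im,d,p=snap('scene',42); brushpts('scene42'); brushpts('wrist42')
cv2.imwrite('pics/scene42c.png',cv2.resize(im[100:240,120:260],None,fx=5,fy=4.2,interpolation=cv2.INTER_CUBIC))
```

```text
t 40.17 TCP rest [  0.5   92.   296.32] F rest [ 0.06  0.13 -0.14] x [-0.    0.02 -1.  ] w 54.71777183083952
(255, 150) [-0.16 96.69  0.96]
(255, 160) [-0.16 82.4  -0.05]
(255, 175) [  1.23 109.51 203.4 ]
(255, 200) [  1.12  83.31 184.71]
(255, 230) [  0.83  35.16 136.66]
(255, 260) [  0.65 -17.46 103.38]
scene42 brown 150
36 19 [  8.08  43.22 138.19]
48 22 [  6.94  54.5  147.17]
60 24 [  7.15  67.04 160.62]
72 23 [  6.86  77.65 172.69]
84 21 [  7.49  91.11 184.14]
96 24 [  6.89 102.21 195.17]
108 14 [  5.56 109.55 200.51]
all
-70 26 [ 12.57 -65.01  48.22] 52.75573816882508
-60 21 [ 10.96 -56.19  46.88] 56.28101378445771
-50 16 [ 18.81 -42.12  30.39] 83.09366189033169
-40 62 [ 16.59 -35.86  35.44] 89.20136039307933
-30 98 [ 11.35 -23.37  29.72] 102.83485552025945
-20 54 [ 15.87 -15.39  66.81] 113.72080757816339
-10 63 [14.5  -5.27 81.31] 121.30282728717562
0 75 [ 10.91   5.85 108.83] 123.71876754003453
10 70 [  8.62  14.78 106.25] 122.14999854131965
20 313 [ 3.63 27.9  61.66] 131.49997926915398
30 103 [ 4.2  31.33 88.08] 136.60225442591818
40 26 [  7.26  43.58 138.39] 148.92196424685625
wrist42 brown 1184
24 30 [  1.87  33.92 136.38]
36 94 [  0.88  42.84 144.44]
48 118 [  0.95  53.75 155.52]
60 134 [  1.02  66.08 167.18]
72 163 [  1.06  77.92 179.23]
84 196 [  1.14  90.19 191.13]
96 248 [  0.48 103.26 203.41]
108 201 [  0.45 111.11 201.77]
all
-70 72 [  2.39 -61.33  49.12] 50.978343414041184
-60 80 [  2.37 -57.57  45.01] 50.89996988099618
-50 36 [ -4.59 -41.7   76.53] 82.21219634047324
-40 109 [  0.55 -34.33  80.77] 90.68559515918567
-30 119 [ -0.57 -25.01  92.28] 100.73795052431888
-20 127 [  0.65 -14.66 101.87] 111.08582956418287
-10 157 [  0.74  -5.05 110.82] 120.65099151559586
0 289 [  0.75   5.42 117.69] 122.17080402440594
10 419 [  0.71  14.67 112.25] 120.31588152126817
20 309 [ -2.51  25.11 103.63] 128.2337277882625
30 436 [ 3.92 31.74 69.47] 142.3942619732381
40 99 [  0.92  44.88 146.55] 151.51715308604994
```

View pics/scene42.png

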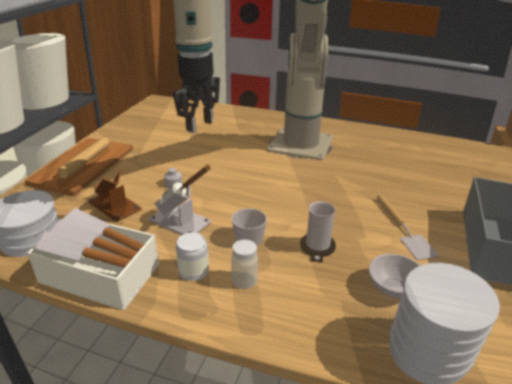

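View pics/scene42c.png

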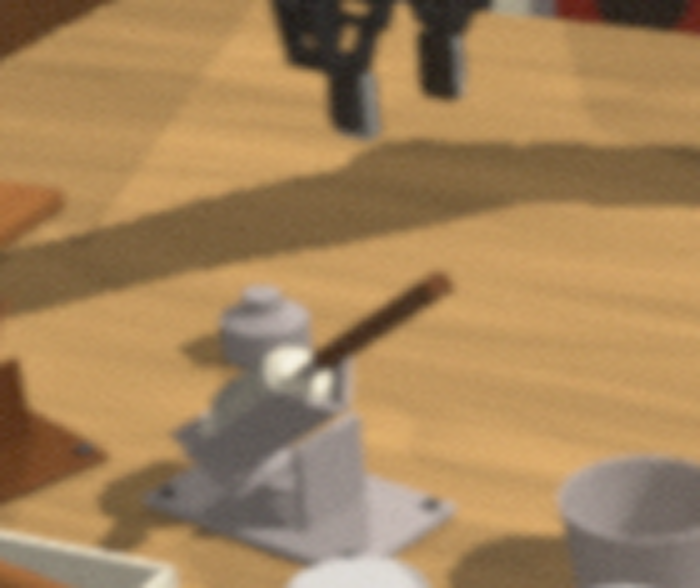

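```bash
python3 -c "
from cell import ctrl
print(ctrl.finish_job())"
```

```text
the job is handed in; nothing more can be done
None
```

I laid the brush in the steel rest, scrubbed the canister with three strokes, and put the brush back. I handed the job in at about 40 s of the 72 s. The job reports no verdict, so these are my own checks:

- **First laying in the rest:** this took three tries. On the first two the tuft caught on top of the foot plate and the brush stopped at about 30° above level. On the third it dropped in at 45° and lay still with the fingers clear of it.
- **Turning the brush upright:** the tool can only point down, so I pressed the brush against the outside of the canister until it turned vertical in the grip. The wrist force there stayed around 3 N. The handle then sat about 10 mm off the grip centre, but I saw no slip during the strokes.
- **Strokes:** there were three presses on the strainer of about 4–5 N each. Between strokes the tip was drawn up to about 30 mm below the rim. I felt the strainer roughly 84 mm below the rim.
- **Final state:** the brush lies about 46° from vertical with its tip near the foot point. It is within about 2 mm of the trough's middle line, and the gripper is well clear. In the last scene picture the other things looked unmoved.

One thing I could not explain: while pressing the brush upright, the wrist force still read about 3 N where my measurements put the head some 8 mm clear of the canister wall. It went away when I backed off.

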